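# Switch off the bench dust extractor and unclip its filter cover

### The arm

A 6-joint arm with a two-finger parallel gripper is mounted at the origin on a cart in front of the work surface, level with it; the furniture and walls round the work are solid. World frame = base frame: x ahead of the robot, y to its left, z up, the work surface at z = 0. Lengths are in m, angles in rad, forces in N, time in s.
With the tool pointing down it reaches from about 0.425 to 0.95 m from the base axis. Payload 3.5 kg.
Tool frame: the origin (TCP) lies between the finger pads; the fingertips stand 11 mm ahead of it and the grasp point (between the pads) lies 8 mm behind it (ctrl.tcp_to_tips is the distance from the TCP to the fingertips, in m); z points along the fingers, y is the direction in which the jaws open and shut (so a half turn about z gives the same grasp; the last joint's range is limited). The gripper opens to 85 mm and grips with 20 to 120 N. Pads are 22 mm wide; open, the fingers measure 114 mm over their backs; the gripper's body (76 mm by 85 mm) begins 54 mm behind the grasp point. The pads swing forward as they close: fully open they stand 13 mm farther back than shut.
Start: joints at [1.036, 0.286, 1.577, -0, 1.279, -0.15], TCP at [0.253, 0.626, 0.242] pointing down, gripper open.
Joint ranges: [-2.77, 2.77], [-0.9, 2.22], [0.21, 2.48], [-1.53, 4.67], [0.24, 2.81], [-2.84, 2.84]. Speed limits (rad/s): [2.79, 2.79, 3.14, 3.14, 3.14, 3.14].

### API

Orientations are given as a unit quaternion [x, y, z, w].
In Python, from plant import monitor, vision, workorder, ctrl gives the robot as it stands.
- The arm moves only by the tool jog_arm, never from a script. Its argument "series" is a list of rows, each a list of 4 numbers: the shift along the tool's x, y, z in m, then the turn about the tool's z in rad. In form: [[tx, ty, tz, spin], ...]. A call has exactly 8 rows; each row shifts and turns the pose as measured when the row begins, along the tool's axes as they then stand; what a row does not reach is not made up. A row lasts 1/12 s, in which the tool goes at most 41.7 mm and 7.16 degrees, less where a joint would pass 70% of its speed; a pose out of reach is approached as far as the arm can. A call is refused whole if a number of a shift passes 0.0417 or a number of a turn 0.125, either way. A call with a gripper value outside its range is refused whole. "grip" is the finger opening in m, from 0 to 0.0854, set as the call begins (left out, the last holds). The fingers move at their own pace and stop on an object; "grip_force" is the grip in N (left out, the last holds). Time passes only in rows, so rows that do not move let the fingers close, or fill a call up. It gives the time, the measured TCP pose, the force and the opening at its end, in the units of the state.
- monitor.get_state(): the state, without advancing time (a new reading comes with each control period).
- vision.read_camera(name): name is "scene" or "top" or "wrist"; returns the picture (480x640x3 uint8, red, green, blue); there is no depth.
- vision.get_calibration(name): a dict with "vfov" (degrees; the focal length in pixels is half the picture's height over the tangent of half this angle, whatever the lens; pixels are square), "cx", "cy" (the principal point, pixels), "D" ([k1, k2, p1, p2, k3] as OpenCV has them; the pictures are not rectified), "R" (3x3) and "t" (3): a world point X has camera coordinates R X + t. Camera axes: x right, y down, z forward; pixel columns grow to the right and rows downward; lengths in m; the calibration is good to about 2 mm. A picture is of the moment at which its call begins: read the wrist's pose just before it. get_calibration takes no time and is no camera call; for the wrist camera it gives the pose at the moment of the call.
- workorder.sign_off(): hands the job in, once; it reports no verdict.
The state is a dict: "time": time; "qpos": joint angles; "dq": joint speeds; "joint_efforts": joint torques, N m; "eef_pos": TCP position; "tcp_rot": TCP orientation; "contact_force": force on the tool from outside, world axes, zero at the start; "wrist_torque": the same for the moment, N m; "opening": opening from 0.0 (shut) to 1.0 (fully open).
Only numpy, scipy, OpenCV 4.12 (cv2) and the standard library are available. Lean on these libraries where they do the work, as an engineer would, in place of code of your own. Each camera call takes 0.05 s, during which the arm holds its last target.

### The job

The dust extractor's filter is due for a change. First switch the extractor off at its locking toggle (draw the cap out, swing the lever down towards you, and let the cap drop back into its lock); then squeeze the snap tab of the filter cover against the finger grip, swing the cover up, unhook it and lay it down flat, grip side up, in the shallow steel tray, so that the gold dust on it is not lost. Lay it, do not drop it, and leave the cup, the jar and the little box of the bench where they are.

Things in the scene. Friction and masses are not known exactly. Their poses are not given: they have to be found in the camera images.
- extractor: Dust extractor, fixed: grey case 200 deep (x) x 240 wide (y) mm; origin at the centre of its underside, front to its -x. On top a panel slopes up at 30 deg from the front (62 mm high) to the back (160 mm): up the slope P = (0.866, 0, 0.5), outward normal N = (-0.5, 0, 0.866) in its frame. Filter cover on its left half (y = +42 mm), toggle on its right half (y = -68 mm).
- seat (a point): Point of the extractor where the centre of the cover's plate (underside) lies when the cover is in place; on the panel's surface.
- toggle_pivot (a point): Pivot of the toggle lever on the extractor, 6 mm out from the panel's surface; the lever turns about an axis along the extractor's y.
- toggle_cap (a point): Place to grip on the toggle's knurled round steel cap, 46 mm from the pivot along the lever; z points along the lever, away from the pivot. The cap is 14 mm across (rims 17 mm) and reaches from 26 to 57 mm from the pivot. The bushing with two cheeks under it is 24 mm across and reaches 28 mm out from the panel.
- toggle (a joint): Lever angle (rad): 0 = running, leaning 0.30 rad from N up the slope; 0.60 = off, leaning 0.30 rad from N down the slope, towards the robot. It turns easily (about 1 N at the cap), but is locked at both ends while the cap is down.
- collar (a joint): How far the spring-loaded cap is drawn out along the lever (m): 0 = down and locked, at most 0.008. The lever passes over the crown only from about 0.006. The spring pulls with 3 to 5 N and brings the cap back down into the lock at either end when it is let go.
- cover: Filter cover, loose, grey plastic, 0.1 kg: plate 101 (x) x 96 (y) x 3.5 mm over a 24 mm deep skirt. Origin: centre of the plate's underside; x up the slope when in place, z out. Tongues on its +x edge hook 5 mm under the panel's edge (x = 52.5, z = -3 mm): swing its lower end up about that edge by 0.3 rad, then draw it off 20 mm along its -x. Laid level, its origin is 24 mm above the floor.
- cover_grip (a point): Place to pinch the cover, at x = -36 mm, y = 0, z = 15 mm in its frame: fingers close along the cover's x, one outside the snap tab, one behind the finger grip facing it, a fixed rib at x = -30 to -24 mm, 40 mm wide in y, up to z = 26 mm. Width over both 33 mm, 23 mm with the tab fully pressed. The plate's top is at z = 3.5 mm.
- tab_pad (a point): Middle of the outer face of the snap tab's thumb pad (28 mm wide in y, from z = 11 to 25 mm in the cover's frame, its top flared 0.2 rad outward), at the cover's lower (-x) end; it is pressed along the cover's +x, towards the rib.
- tab (a joint): Bend of the snap tab (rad): 0 = free, its hook 3 mm under the panel's lip; pressed, it lets go at about 0.19 (pad moved 8 mm, about 7 N) and stops at 0.26 (10 mm). It springs back.
- catch_tray: Shallow open steel tray, fixed, 140 (x) x 170 (y) x 14 mm, walls and floor 3 mm thick; origin at the centre of its underside.
- cup: Cream crucible cup, 47 mm across, 44 mm high, loose bystander; origin at the centre of its underside.
- flux_jar: Round jar with white lid, 58 mm across, 78 mm high, loose bystander; origin at the centre of its underside.
- tin_box: Little dark box 40 x 54 x 24 mm, loose bystander; origin at the centre of its underside.

How it is judged:
By the outcome, as a careful person would: the job done as asked, in the order asked, and still so for the second after the job is handed in, with the robot touching nothing.
It also fails if it takes over 56 s, if anything falls off the work surface, if the arm or the gripper's body presses on something with over 40 N, if the wrist force passes 120 N, or if a joint passes its speed limit or range.

## Working session

There is one attempt and no reset: what is moved stays moved. The work goes in short steps, Python scripts to look and compute and a tool call to move; the robot and the scene stay as the last step left them, time stands still between calls to the robot, and variables do not carry over. Pictures are saved under pics/ and viewed, and the job is handed in when it is done.

Besides the shell and the picture viewer there is one more tool, called after "Emit:" as name([rows], argument=value, ...), one row to a line, values as JSON. jog_arm: Moves the arm, as the interface text tells. Its arguments: {"type":"object","properties":{"series":{"type":"array","items":{"type":"array","items":{"type":"number"}}},"grip":{"type":"number"},"grip_force":{"type":"number"}},"required":["series"]}

```bash
ls; mkdir -p pics; python3 - <<'E'
from plant import monitor, vision, workorder, ctrl
import cv2
print(monitor.get_state(), ctrl.tcp_to_tips)
for n in ["scene","top","wrist"]:
    c=vision.get_calibration(n); print(n,c)
    cv2.imwrite(f"pics/{n}0.png",vision.read_camera(n)[:,:,::-1])
E
```

```text
pics
{'time': 0.0, 'qpos': array([ 1.03601968e+00,  2.87201601e-01,  1.57820973e+00,  1.20958859e-06,
        1.27859535e+00, -1.49978491e-01]), 'dq': array([ 0.00050704,  0.00033894,  0.00013191,  0.0010627 , -0.00036968,
        0.00040288]), 'joint_efforts': array([ 2.44861651e-03, -4.05973363e+01, -2.92632776e+01, -5.16608998e-05,
        5.73740312e-03,  1.51922217e-05]), 'eef_pos': array([0.25300309, 0.62509644, 0.24090547]), 'tcp_rot': array([ 1.91214287e-01,  9.81547574e-01, -1.13676503e-03, -4.05773831e-04]), 'contact_force': array([ 0.08815178, -0.38846596,  0.13604636]), 'wrist_torque': array([-0.04679614,  0.01565214, -0.02259015]), 'opening': 0.998906684652879} 0.011
scene {'vfov': 53.87829233705163, 'cx': 321.8146590652311, 'cy': 239.19096259408505, 'D': array([-0.11806748,  0.        ,  0.        ,  0.        ,  0.        ]), 'R': array([[ 0.62660346, -0.77932974,  0.00364234],
       [-0.5764143 , -0.46658897, -0.67085116],
       [ 0.52451374,  0.41825816, -0.74158307]]), 't': array([-0.40264348,  0.35423828,  0.83804015])}
top {'vfov': 52.11876603169536, 'cx': 335.3763588583974, 'cy': 234.06985929926174, 'D': array([-0.01597445,  0.        ,  0.        ,  0.        ,  0.        ]), 'R': array([[ 0.02812677, -0.99937724,  0.02130788],
       [-0.98674996, -0.03116628, -0.15922679],
       [ 0.15979172, -0.01654701, -0.98701206]]), 't': array([-0.1041014 ,  0.53555114,  1.21990654])}
wrist {'vfov': 70.26290893919277, 'cx': 314.82742206906335, 'cy': 234.068894038266, 'D': array([-0.03272145,  0.        ,  0.        ,  0.        ,  0.        ]), 'R': array([[ 0.37504235,  0.92700468, -0.00235883],
       [ 0.89056382, -0.35959052,  0.27855115],
       [ 0.25737001, -0.10656917, -0.9604185 ]]), 't': array([-0.67356363, -0.03744176,  0.37918286])}
```

View pics/scene0.png

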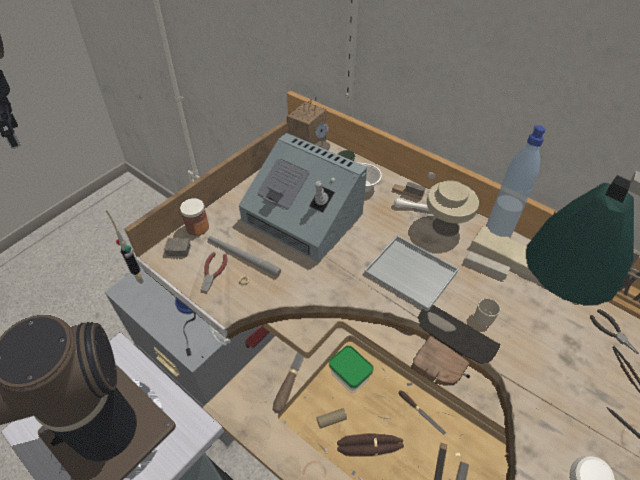

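View pics/top0.png

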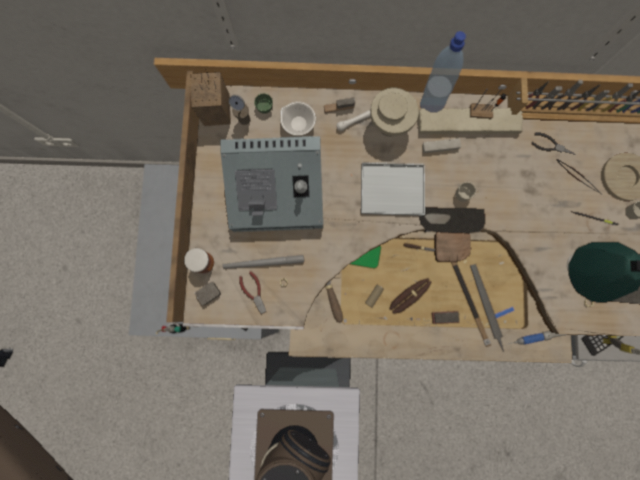

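View pics/wrist0.png

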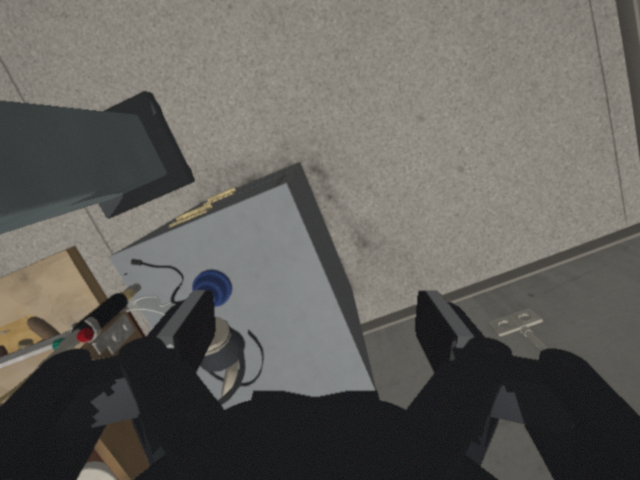

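```bash
cat > h.py <<'E'
from plant import monitor, vision, workorder, ctrl
import cv2, numpy as np
def K(c):
    f=240/np.tan(np.radians(c['vfov'])/2); return np.array([[f,0,c['cx']],[0,f,c['cy']],[0,0,1.]])
def ray(c,uv):
    p=cv2.undistortPoints(np.array([[uv]],float),K(c),c['D'])[0,0]
    return -c['R'].T@c['t'], c['R'].T@np.array([p[0],p[1],1.])
def onz(c,uv,z):
    o,d=ray(c,uv); return o+d*(z-o[2])/d[2]
def tri(c1,u1,c2,u2):
    o1,d1=ray(c1,u1);o2,d2=ray(c2,u2);d1/=np.linalg.norm(d1);d2/=np.linalg.norm(d2)
    s=np.linalg.lstsq(np.c_[d1,-d2],o2-o1,rcond=None)[0]
    a=o1+s[0]*d1;b=o2+s[1]*d2; return (a+b)/2,np.linalg.norm(a-b)
def proj(c,X):
    return cv2.projectPoints(np.atleast_2d(X).astype(float),cv2.Rodrigues(c['R'])[0],c['t'],K(c),c['D'])[0][:,0]
def crop(img,x0,y0,x1,y1,s,name):
    cv2.imwrite(name,cv2.resize(img[y0:y1,x0:x1,::-1],None,fx=s,fy=s,interpolation=cv2.INTER_CUBIC))
def snap(n):
    c=vision.get_calibration(n); return vision.read_camera(n),c
E
python3 - <<'E'
from h import *
a=cv2.imread('pics/top0.png')[:,:,::-1]; crop(a,210,125,340,245,6,'pics/t1.png')
a=cv2.imread('pics/scene0.png')[:,:,::-1]; crop(a,230,125,380,260,5,'pics/s1.png')
E
```

```text
(no output)
```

View pics/t1.png

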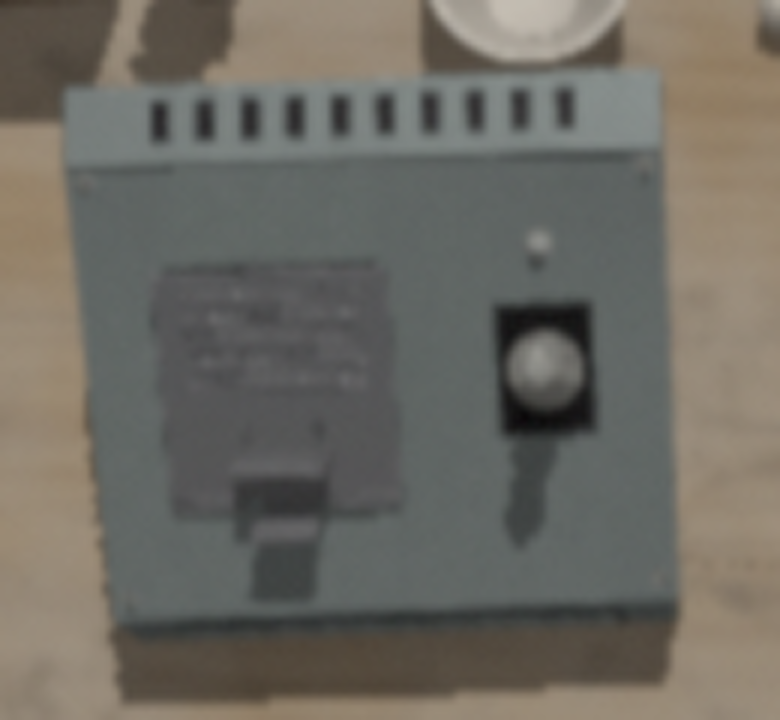

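View pics/s1.png

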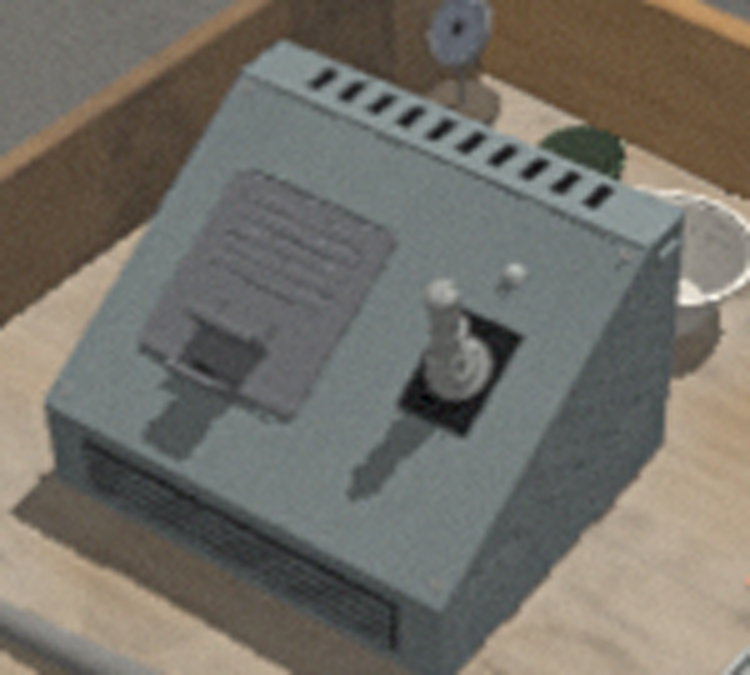

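```bash
python3 - <<'E'
from h import *
t=vision.get_calibration('top'); s=vision.get_calibration('scene')
T=lambda x,y:(210+(x+.5)/6-.5,125+(y+.5)/6-.5)
S=lambda x,y:(230+(x+.5)/5-.5,125+(y+.5)/5-.5)
pts={'FL':((117,628),(50,403),.062,(-.1,.12)),'FR':((678,610),(440,610),.062,(-.1,-.12)),'CL':((67,167),(245,78),.16,(.07,.12)),'CR':((662,152),(645,245),.16,(.07,-.12)),'BL':((66,90),(280,42),.16,(.1,.12)),'BR':((660,71),(684,210),.16,(.1,-.12))}
A=[];B=[]
for k,(a,b,z,l) in pts.items():
    p=onz(t,T(*a),z); q=onz(s,S(*b),z); m,e=tri(t,T(*a),s,S(*b))
    print(k,p.round(4),q.round(4),m.round(4),round(e,4)); A.append(l);B.append(m[:2])
A=np.array(A);B=np.array(B)
a0=A-A.mean(0);b0=B-B.mean(0)
th=np.arctan2((a0[:,0]*b0[:,1]-a0[:,1]*b0[:,0]).sum(),(a0*b0).sum())
R=np.array([[np.cos(th),-np.sin(th)],[np.sin(th),np.cos(th)]])
o=B.mean(0)-R@A.mean(0); print('yaw',th,'origin',o); print((A@R.T+o-B).round(4))
# toggle top
print('cap top',tri(t,T(545,362),s,S(441,290)))
for nm,a,b in [('cover UL',(162,268),(243,173)),('cover UR',(382,262),(397,242)),('cover LL',(175,513),(142,348)),('cover LR',(402,510),(288,418))]:
    m,e=tri(t,T(*a),s,S(*b)); d=R.T@(m[:2]-o); print(nm,m.round(4),round(e,4),'local',d.round(4))
E
```

```text
FL [0.5394 0.1817 0.062 ] [0.5426 0.1781 0.062 ] [0.5414 0.1805 0.0609] 0.0047
FR [ 0.5546 -0.0547  0.062 ] [ 0.5583 -0.0553  0.062 ] [ 0.5554 -0.0557  0.0644] 0.0031
CL [0.7087 0.1935 0.16  ] [0.7035 0.1876 0.16  ] [0.7113 0.1953 0.1521] 0.0001
CR [ 0.7231 -0.0432  0.16  ] [ 0.7239 -0.0423  0.16  ] [ 0.7226 -0.0432  0.1614] 0.0002
BL [0.7407 0.196  0.16  ] [0.7373 0.1945 0.16  ] [0.7413 0.1972 0.1568] 0.0016
BR [ 0.7571 -0.0413  0.16  ] [ 0.7561 -0.0416  0.16  ] [ 0.7572 -0.0411  0.1591] 0.0004
yaw 0.0652554855217358 origin [0.64823784 0.07063466]
[[-0.0008  0.0034]
 [ 0.0009  0.0001]
 [-0.001  -0.0004]
 [ 0.0033 -0.0013]
 [-0.0011 -0.0003]
 [-0.0014 -0.0015]]
cap top (array([6.30433960e-01, 3.83182800e-04, 1.72793964e-01]), np.float64(0.0032300357818759173))
cover UL [0.6741 0.1604 0.1324] 0.0059 local [0.0317 0.0879]
cover UR [0.682  0.0705 0.1297] 0.0019 local [ 0.0337 -0.0023]
cover LL [0.5866 0.1567 0.0791] 0.0013 local [-0.0559  0.0899]
cover LR [0.5886 0.0613 0.0881] 0.0 local [-0.0601 -0.0055]
```

Emit:
jog_arm([
  [-0.032, -0.0245, -0.004, 0],
  [-0.032, -0.0245, -0.004, 0],
  [-0.032, -0.0245, -0.004, 0],
  [-0.032, -0.0245, -0.004, 0],
  [-0.032, -0.0245, -0.004, 0],
  [-0.032, -0.0245, -0.004, 0],
  [-0.032, -0.0245, -0.004, 0],
  [-0.032, -0.0245, -0.004, 0],
])

```text
time: 0.82
eef_pos: [0.4162, 0.3429, 0.2677]
tcp_rot: [0.184, 0.983, -0.004, -0.003]
contact_force: [0.6, 0.2, -0.6]
opening: 0.999
```

Emit:
jog_arm([
  [-0.032, -0.0245, -0.004, 0],
  [-0.032, -0.0245, -0.004, 0],
  [-0.032, -0.0245, -0.004, 0],
  [-0.032, -0.0245, -0.004, 0],
  [-0.032, -0.0245, -0.004, 0],
  [-0.032, -0.0245, -0.004, 0],
  [-0.032, -0.0245, -0.004, 0],
  [-0.032, -0.0245, -0.004, -0.113],
])

```text
time: 1.48
eef_pos: [0.5849, 0.0571, 0.2994]
tcp_rot: [0.127, 0.992, -0.003, -0.004]
contact_force: [1.4, 0.6, -1.0]
opening: 1.001
```

Emit:
jog_arm([
  [0, 0, 0, -0.113],
  [0, 0, 0, -0.113],
  [0, 0, 0, -0.113],
  [0, 0, 0, 0],
  [-0.02, -0.03, 0, 0],
  [-0.02, -0.03, 0, 0],
  [0, 0, 0, 0],
  [0, 0, 0, 0],
])

```text
time: 2.15
eef_pos: [0.634, -0.0101, 0.2963]
tcp_rot: [-0.04, 0.999, -0.003, -0.007]
contact_force: [-0.2, 0.8, 0.3]
opening: 0.999
```

```bash
python3 - <<'E'
from h import *
st=monitor.get_state(); print(st['time'],st['eef_pos'],st['tcp_rot'],st['qpos'])
im,c=snap('wrist'); cv2.imwrite('pics/w1.png',im[:,:,::-1])
from scipy.spatial.transform import Rotation as Ro
Rt=Ro.from_quat(st['tcp_rot']).as_matrix(); print(Rt.round(3)); print('cam in tool',Rt.T@(-c['R'].T@c['t']-st['eef_pos']),'axis',Rt.T@c['R'][2])
E
```

```text
2.15 [ 0.6340101  -0.01006631  0.29627504] [-0.04042014  0.99915449 -0.00323106 -0.00678737] [-0.17218699  0.16857372  1.61759256 -0.00937438  1.36734094 -1.82189908]
[[-0.997 -0.081 -0.013]
 [-0.081  0.997 -0.007]
 [ 0.014 -0.006 -1.   ]]
cam in tool [ 0.07003912 -0.00061611 -0.13194527] axis [-2.78689697e-01 -4.81773159e-04  9.60381081e-01]
```

View pics/w1.png

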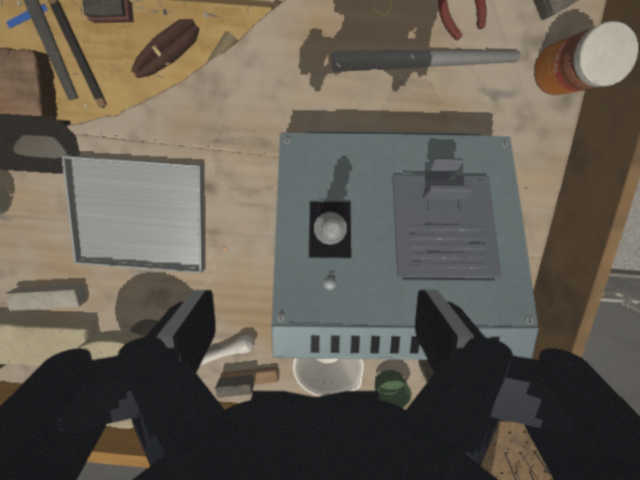

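```bash
python3 - <<'E'
from h import *
a=cv2.imread('pics/w1.png')[:,:,::-1]; crop(a,260,120,400,250,5,'pics/w1a.png'); crop(a,380,120,545,250,4.8,'pics/w1b.png'); crop(a,260,250,545,370,2.8,'pics/w1c.png')
E
```

```text
(no output)
```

View pics/w1a.png

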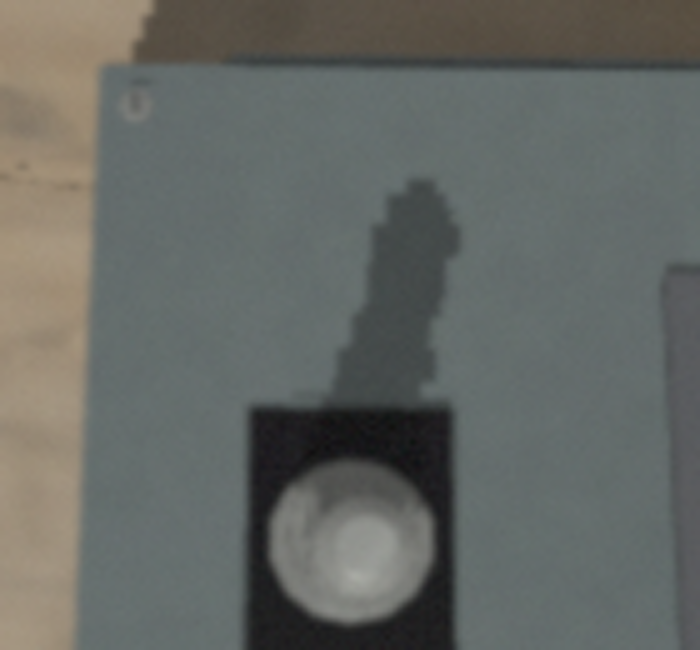

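View pics/w1b.png

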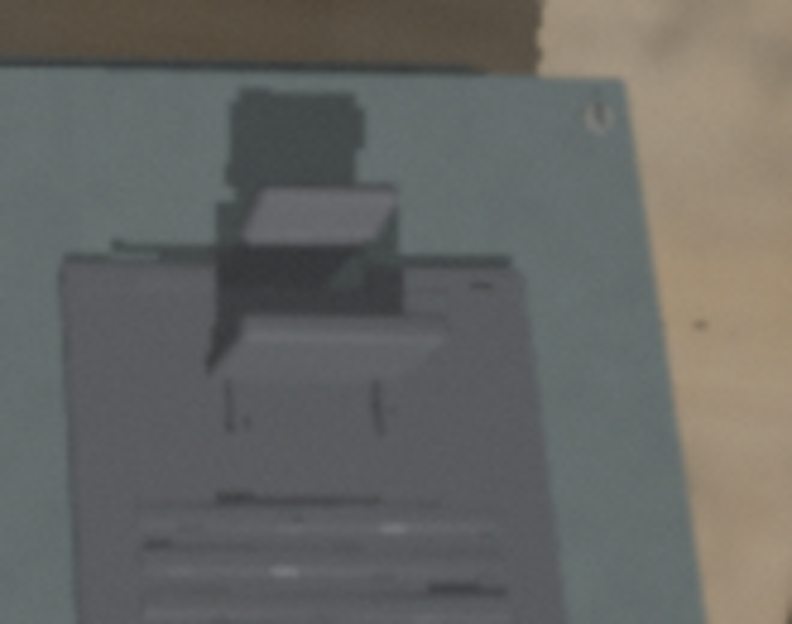

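View pics/w1c.png

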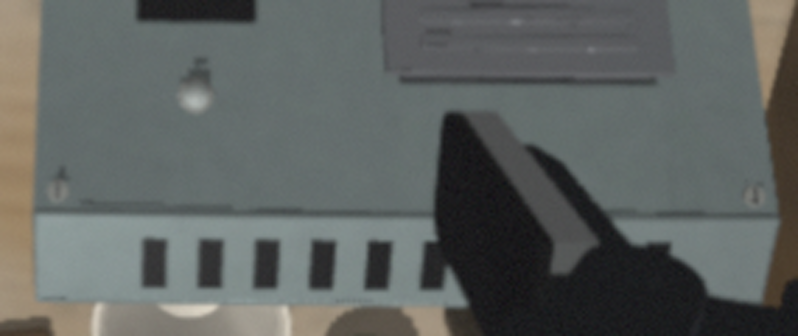

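```bash
cat > ext.py <<'E'
from h import *
def fitpose(c,uv,L):
    # local (x,y,z) -> planar rigid fit with known heights
    B=np.array([onz(c,u,l[2])[:2] for u,l in zip(uv,L)]);A=np.array(L)[:,:2]
    a0=A-A.mean(0);b0=B-B.mean(0)
    th=np.arctan2((a0[:,0]*b0[:,1]-a0[:,1]*b0[:,0]).sum(),(a0*b0).sum())
    R=np.array([[np.cos(th),-np.sin(th)],[np.sin(th),np.cos(th)]]);o=B.mean(0)-R@A.mean(0)
    return th,o,(A@R.T+o-B)
def panel(c,uv,th,o,out=0.):
    # ray with plane `out` m outside the panel, returns extractor-local point
    R=np.array([[np.cos(th),-np.sin(th),0],[np.sin(th),np.cos(th),0],[0,0,1]])
    p,d=ray(c,uv); p=R.T@(p-np.array([o[0],o[1],0]));d=R.T@d
    n=np.array([-.5,0,.8660254]);q=np.array([-.1,0,.062])+n*out
    return p+d*(n@(q-p))/(n@d)
E
python3 - <<'E'
from ext import *
c=vision.get_calibration('wrist')
uv=[(280.5,132.8),(510,136.4),(273.2,325.4),(537.5,326.8),(272.9,356.4),(534.3,358.6)]
L=[(-.1,-.12,.062),(-.1,.12,.062),(.07,-.12,.16),(.07,.12,.16),(.1,-.12,.16),(.1,.12,.16)]
th,o,r=fitpose(c,uv,L);print('wrist',th,o);print(r.round(4))
t=vision.get_calibration('top');T=lambda x,y:(210+(x+.5)/6-.5,125+(y+.5)/6-.5)
uvt=[T(*p) for p in [(678,610),(117,628),(662,152),(67,167),(660,71),(66,90)]]
th2,o2,r2=fitpose(t,uvt,L);print('top',th2,o2);print(r2.round(4))
for nm,u in [('tp',(309.8,201)),('tp',(350.6,201)),('tp',(308.9,257.1)),('tp',(351,257.5))]: print(nm,panel(c,u,th,o))
C=lambda x,y:(380+(x+.5)/4.8-.5,120+(y+.5)/4.8-.5)
D=lambda x,y:(260+(x+.5)/2.8-.5,250+(y+.5)/2.8-.5)
for nm,u in [('cov lowR',C(60,262)),('cov lowL',C(518,270)),('cov upR',D(385,72)),('cov upL',D(673,72))]: print(nm,panel(c,u,th,o,.0035).round(4))
print('bush',panel(c,(260+352.5/5-.5,120+540.5/5-.5),th,o,.028).round(4),'tip',panel(c,(332,228.6),th,o,.06).round(4))
E
```

```text
wrist 0.07240781075498524 [0.65028178 0.07233987]
[[-0.0021 -0.0005]
 [-0.0025  0.0002]
 [ 0.0022 -0.0011]
 [ 0.0025  0.0026]
 [ 0.0002 -0.0001]
 [-0.0004 -0.0012]]
top 0.06604962425070161 [0.64731883 0.07044207]
[[ 0.0008 -0.0012]
 [ 0.0002  0.0019]
 [ 0.002  -0.0014]
 [ 0.0006  0.0013]
 [-0.002  -0.0014]
 [-0.0016  0.0008]]
tp [-0.03345228 -0.0881405   0.10042135]
tp [-0.03384724 -0.04841723  0.10019332]
tp [ 0.01458056 -0.08812199  0.12815312]
tp [ 0.01452638 -0.04887231  0.12812184]
cov lowR [-0.0592 -0.0074  0.0896]
cov lowL [-0.0589  0.0875  0.0897]
cov upR [ 0.0273 -0.0074  0.1395]
cov upL [0.0266 0.0876 0.1391]
bush [-0.0175 -0.0696  0.1419] tip [-0.025  -0.0694  0.1746]
```

Emit:
jog_arm([
  [0, 0.006, 0.01, 0.01],
  [-0.0005, 0.006, 0.015, 0],
  [0, 0, 0.015, 0],
  [0, 0, 0.02, 0],
  [0, 0, 0.015, 0],
  [0, 0, 0.01, 0],
  [0, 0, 0.005, 0],
  [0, 0, 0, 0],
], grip=0.045, grip_force=30)

```text
time: 2.87
eef_pos: [0.6269, 0.0123, 0.1999]
tcp_rot: [-0.035, 0.999, -0.002, -0.007]
contact_force: [-0.8, -0.2, -0.3]
opening: 0.528
```

```bash
python3 - <<'E'
from ext import *
from scipy.spatial.transform import Rotation as Ro
st=monitor.get_state(); print(st['time'],st['eef_pos'],Ro.from_quat(st['tcp_rot']).as_matrix().round(3))
im,c=snap('wrist'); cv2.imwrite('pics/w2.png',im[:,:,::-1])
crop(im,230,100,430,250,4,'pics/w2a.png')
print(proj(c,[[.6328,.0014,.1644],[.6365,.0010,.1755],st['eef_pos']]))
E
```

```text
2.8667 [0.62687847 0.01234075 0.19985185] [[-0.997 -0.069 -0.014]
 [-0.069  0.998 -0.005]
 [ 0.015 -0.004 -1.   ]]
[[295.12729864 282.90747433]
 [292.6212535  298.44754759]
 [316.33988199 305.08887998]]
```

View pics/w2.png

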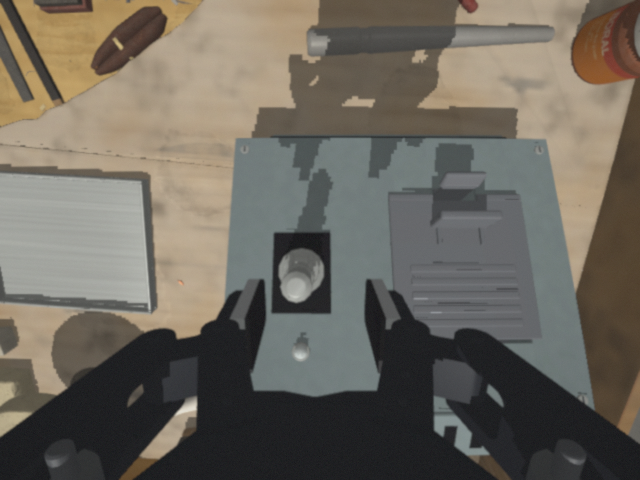

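View pics/w2a.png

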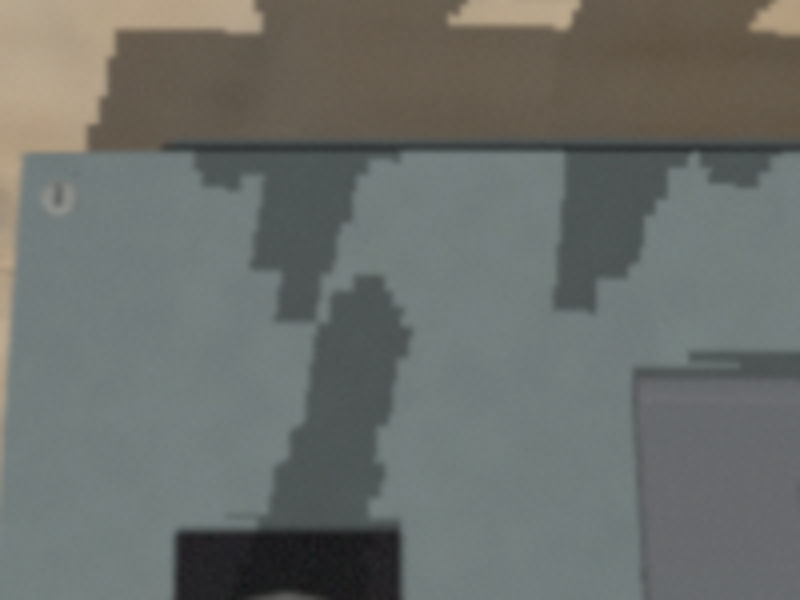

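```bash
python3 - <<'E'
from ext import *
a=cv2.imread('pics/w2.png')[:,:,::-1]; crop(a,265,220,345,320,6,'pics/w2b.png')
st=monitor.get_state(); print(st['time'],st['eef_pos'])
c=vision.get_calibration('wrist'); print(proj(c,[.6304,.0012,.175]))
E
```

```text
2.9167 [0.62709637 0.01231509 0.2004468 ]
[[293.85161648 286.07242409]]
```

View pics/w2b.png

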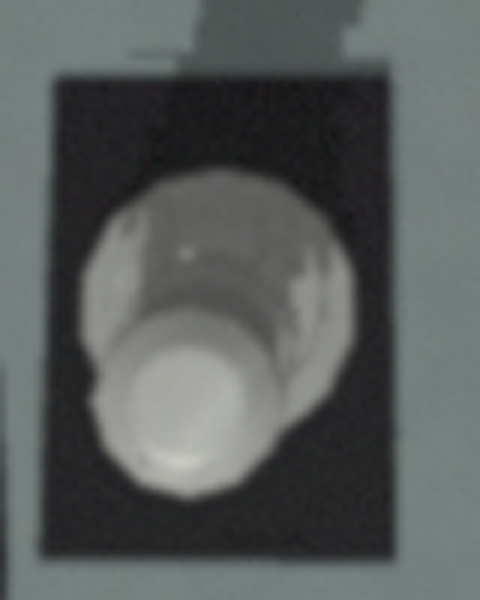

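Emit:
jog_arm([
  [-0.002, -0.005, 0, 0],
  [-0.002, -0.005, 0, 0],
  [0, 0, 0, 0],
  [0, 0, 0, 0],
  [0, 0, 0, 0],
  [0, 0, 0, 0],
  [0, 0, 0, 0],
  [0, 0, 0, 0],
])

```text
time: 3.58
eef_pos: [0.6353, 0.0008, 0.2065]
tcp_rot: [-0.034, 0.999, -0.003, -0.002]
contact_force: [-0.8, -0.6, 0.5]
opening: 0.526
```

Emit:
jog_arm([
  [0, 0, 0, 0],
  [0, 0, 0, 0],
  [0, 0, 0, 0],
  [0, 0, 0, 0],
  [0, 0, 0, 0],
  [0, 0, 0, 0],
  [0, 0, 0, 0],
  [0, 0, 0, 0],
])

```text
time: 4.25
eef_pos: [0.635, 0.0012, 0.2063]
tcp_rot: [-0.034, 0.999, -0.003, -0.002]
contact_force: [-0.2, -0.0, 0.7]
opening: 0.53
```

Emit:
jog_arm([
  [0.0005, 0, 0.003, 0],
  [0.0005, 0.0005, 0.005, 0],
  [0.0005, 0.0005, 0.007, 0],
  [0.0005, 0, 0.007, 0],
  [0.0005, 0, 0.006, 0],
  [0.0005, 0, 0.004, 0],
  [0, 0, 0.002, 0],
  [0, 0, 0, 0],
])

```text
time: 4.92
eef_pos: [0.6305, 0.002, 0.167]
tcp_rot: [-0.034, 0.999, -0.003, -0.004]
contact_force: [-0.5, -0.2, 0.4]
opening: 0.524
```

Emit:
jog_arm([
  [-0.0005, 0, 0.002, 0],
  [-0.0005, 0, 0.002, 0],
  [0, 0, 0.001, 0],
  [0, 0, 0.001, 0],
  [0, 0, 0, 0],
  [0, 0, 0, 0],
  [0, 0, 0, 0],
  [0, 0, 0, 0],
], grip=0.03)

```text
time: 5.58
eef_pos: [0.6324, 0.0018, 0.1614]
tcp_rot: [-0.034, 0.999, -0.003, -0.003]
contact_force: [0.9, 0.8, 0.4]
opening: 0.352
```

```bash
python3 - <<'E'
from ext import *
st=monitor.get_state(); print(st['time'],st['eef_pos'])
im,c=snap('wrist'); crop(im,180,200,440,400,3,'pics/w3.png')
im,c=snap('scene'); crop(im,230,100,430,250,4,'pics/s3.png')
E
```

```text
5.5833 [0.63237602 0.00183961 0.16141356]
```

View pics/w3.png

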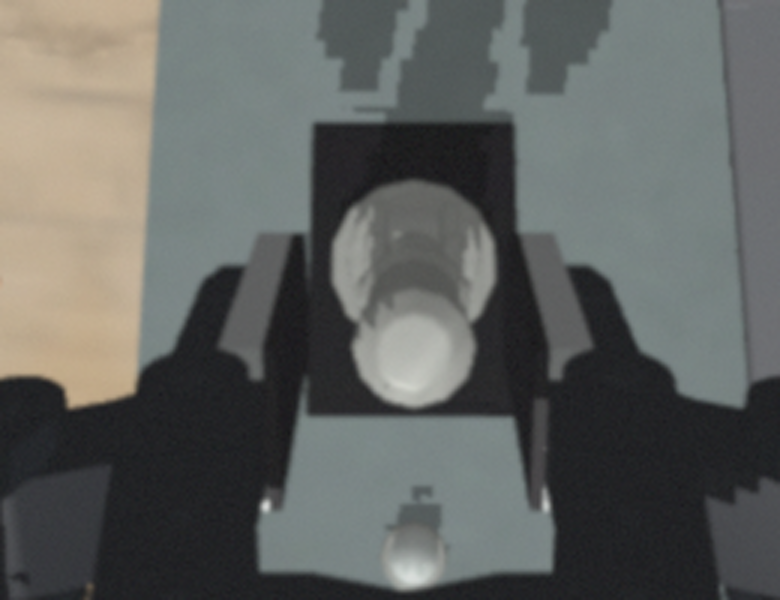

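View pics/s3.png

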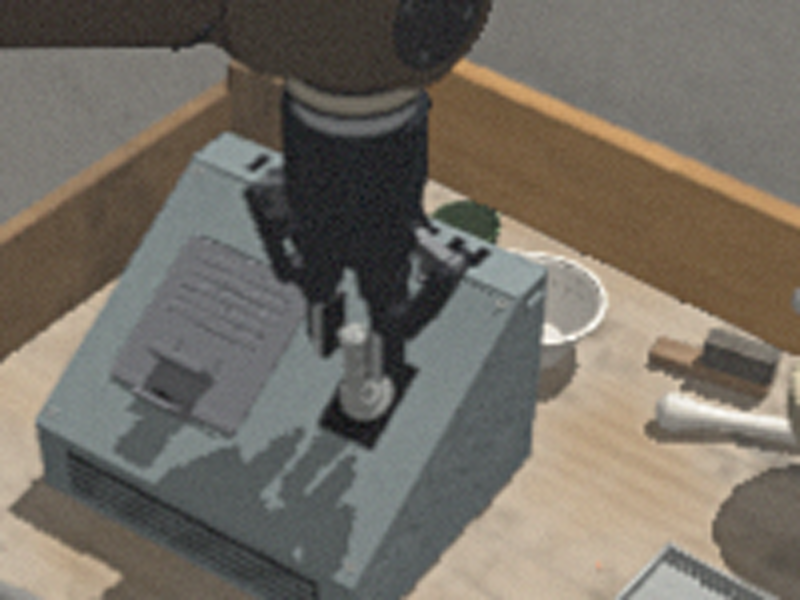

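Emit:
jog_arm([
  [0, 0, 0, 0],
  [0, 0, 0, 0],
  [0, 0, 0, 0],
  [0, 0, 0, 0],
  [0, 0, 0, 0],
  [0, 0, 0, 0],
  [0, 0, 0, 0],
  [0, 0, 0, 0],
], grip=0, grip_force=35)

```text
time: 6.35
eef_pos: [0.6323, 0.0028, 0.1617]
tcp_rot: [-0.034, 0.999, -0.002, -0.002]
contact_force: [-0.4, 0.6, 0.2]
opening: 0.163
```

Emit:
jog_arm([
  [0.0005, 0, -0.002, 0],
  [0.0005, 0, -0.002, 0],
  [0.0004, 0, -0.002, 0],
  [0.0003, 0, -0.001, 0],
  [0, 0, -0.0005, 0],
  [0, 0, 0, 0],
  [0, 0, 0, 0],
  [0, 0, 0, 0],
])

```text
time: 7.02
eef_pos: [0.6297, 0.0026, 0.1655]
tcp_rot: [-0.034, 0.999, -0.002, -0.003]
contact_force: [1.7, 0.8, -3.3]
opening: 0.165
```

Emit:
jog_arm([
  [0, 0, -0.002, 0],
  [0, 0, -0.002, 0],
  [0, 0, -0.001, 0],
  [0, 0, -0.0005, 0],
  [0, 0, -0.0005, 0],
  [0, 0, 0, 0],
  [0, 0, 0, 0],
  [0, 0, 0, 0],
])

```text
time: 7.68
eef_pos: [0.6285, 0.0026, 0.1692]
tcp_rot: [-0.034, 0.999, -0.002, -0.005]
contact_force: [3.3, 0.8, -6.5]
opening: 0.164
```

Emit:
jog_arm([
  [0.002, 0, 0.0003, 0],
  [0.0028, 0, 0.0008, 0],
  [0.0028, 0, 0.0009, 0],
  [0.0028, 0, 0.001, 0],
  [0.0026, 0, 0.0012, 0],
  [0.002, 0, 0.001, 0],
  [0.001, 0, 0.0005, 0],
  [0, 0, 0, 0],
])

```text
time: 8.35
eef_pos: [0.6161, 0.0018, 0.1646]
tcp_rot: [-0.033, 0.999, -0.002, 0.004]
contact_force: [4.5, -0.0, -8.3]
opening: 0.163
```

Emit:
jog_arm([
  [0.0025, 0, 0.0016, 0],
  [0.0028, 0, 0.0018, 0],
  [0.0028, 0, 0.002, 0],
  [0.0026, 0, 0.0021, 0],
  [0.002, 0, 0.002, 0],
  [0.0015, 0, 0.0015, 0],
  [0.0005, 0, 0.0005, 0],
  [0, 0, 0, 0],
])

```text
time: 9.02
eef_pos: [0.6105, 0.0014, 0.1612]
tcp_rot: [-0.032, 0.999, -0.002, 0.022]
contact_force: [6.9, 1.4, -7.9]
opening: 0.164
```

Emit:
jog_arm([
  [0.003, 0, 0.003, 0],
  [0.003, 0, 0.003, 0],
  [0.003, 0, 0.003, 0],
  [0.003, 0, 0.003, 0],
  [0.002, 0, 0.002, 0],
  [0.001, 0, 0.001, 0],
  [0, 0, 0, 0],
  [0, 0, 0, 0],
], grip_force=25)

```text
time: 9.68
eef_pos: [0.6031, 0.0007, 0.1551]
tcp_rot: [-0.032, 0.999, -0.002, 0.036]
contact_force: [5.0, 1.1, -5.4]
opening: 0.165
```

Emit:
jog_arm([
  [0.003, 0, 0.003, 0],
  [0.003, 0, 0.003, 0],
  [0.003, 0, 0.003, 0],
  [0.002, 0, 0.002, 0],
  [0.001, 0, 0.001, 0],
  [0, 0, 0, 0],
  [0, 0, 0, 0],
  [0, 0, 0, 0],
])

```text
time: 10.35
eef_pos: [0.6012, 0.0006, 0.1524]
tcp_rot: [-0.031, 0.998, -0.002, 0.05]
contact_force: [4.3, 1.5, -2.9]
opening: 0.166
```

Emit:
jog_arm([
  [0.0005, 0, 0.002, 0],
  [0, 0, 0.002, 0],
  [-0.001, 0, 0.002, 0],
  [-0.001, 0, 0.002, 0],
  [-0.002, 0, 0.001, 0],
  [-0.002, 0, 0.001, 0],
  [0, 0, 0, 0],
  [0, 0, 0, 0],
])

```text
time: 11.02
eef_pos: [0.6061, 0.0009, 0.147]
tcp_rot: [-0.032, 0.998, -0.002, 0.045]
contact_force: [4.0, 1.7, -1.2]
opening: 0.166
```

Emit:
jog_arm([
  [0, 0, 0, 0],
  [0, 0, 0, 0],
  [0, 0, 0, 0],
  [0, 0, 0, 0],
  [0, 0, -0.005, 0],
  [0, 0, -0.015, 0],
  [0, 0, -0.03, 0],
  [0, 0, -0.04, 0],
], grip=0.045)

```text
time: 11.68
eef_pos: [0.5888, 0.0004, 0.2248]
tcp_rot: [-0.032, 0.999, -0.001, 0.027]
contact_force: [0.3, 0.3, -0.4]
opening: 0.524
```

```bash
python3 - <<'E'
from ext import *
from scipy.spatial.transform import Rotation as Ro
st=monitor.get_state(); print(st['time'],st['eef_pos'],Ro.from_quat(st['tcp_rot']).as_matrix().round(3))
im,c=snap('wrist'); cv2.imwrite('pics/w4.png',im[:,:,::-1])
im,c=snap('scene'); crop(im,230,100,430,250,4,'pics/s4.png')
E
```

```text
11.6833 [5.88840147e-01 4.45815471e-04 2.24816454e-01] [[-0.997 -0.064  0.054]
 [-0.064  0.998 -0.   ]
 [-0.054 -0.004 -0.999]]
```

View pics/w4.png

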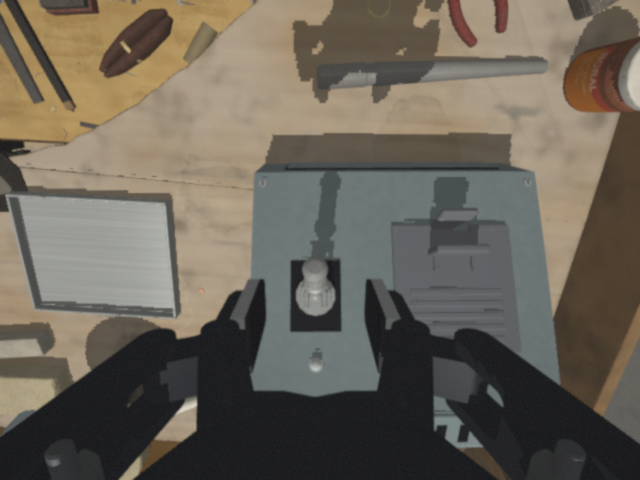

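View pics/s4.png

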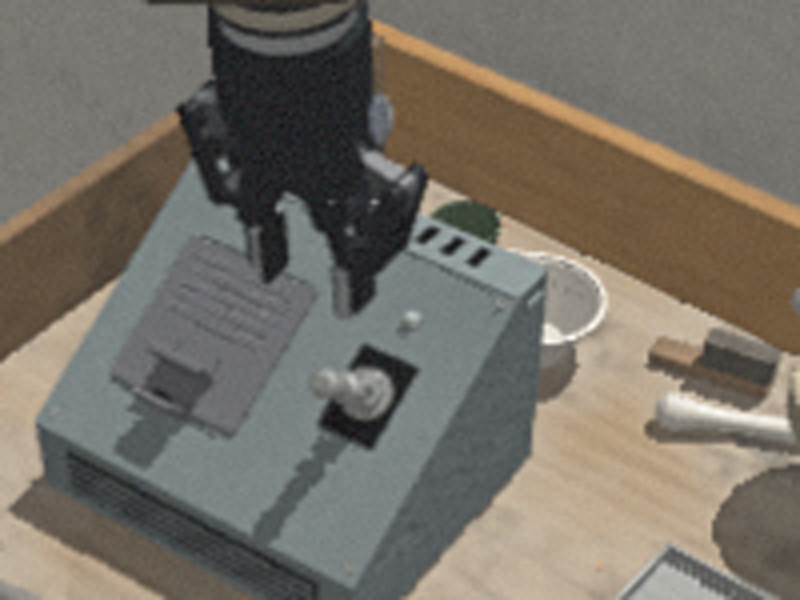

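```bash
python3 - <<'E'
from ext import *
im=cv2.imread('pics/w4.png')[:,:,::-1]; crop(im,280,245,360,345,6,'pics/w4a.png'); crop(im,380,190,540,310,5,'pics/w4b.png')
c=vision.get_calibration('wrist')
th=.070;o=np.array([.6503,.0715]);R=np.array([[np.cos(th),-np.sin(th),0],[np.sin(th),np.cos(th),0],[0,0,1]])
P=np.array([-.0124,-.069,.1196])
for a in (.72,.8236):
  for r in (.057,.060,.065):
    X=R@(P+r*np.array([-np.sin(a),0,np.cos(a)]))+[o[0],o[1],0]; print(a,r,proj(c,X))
np.savez('w4.npz',R=c['R'],t=c['t'])
E
```

```text
0.72 0.057 [[315.05537891 257.85572177]]
0.72 0.06 [[315.00757202 256.47679198]]
0.72 0.065 [[314.92506362 254.09689746]]
0.8236 0.057 [[315.07485857 249.25368178]]
0.8236 0.06 [[315.02887287 247.32615259]]
0.8236 0.065 [[314.94966241 244.00595585]]
```

View pics/w4a.png

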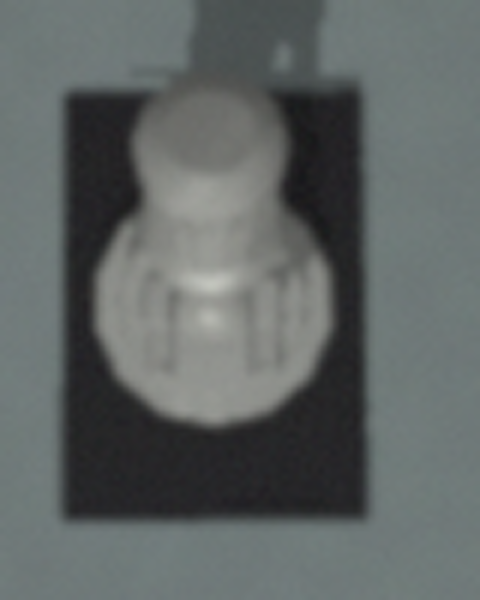

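View pics/w4b.png

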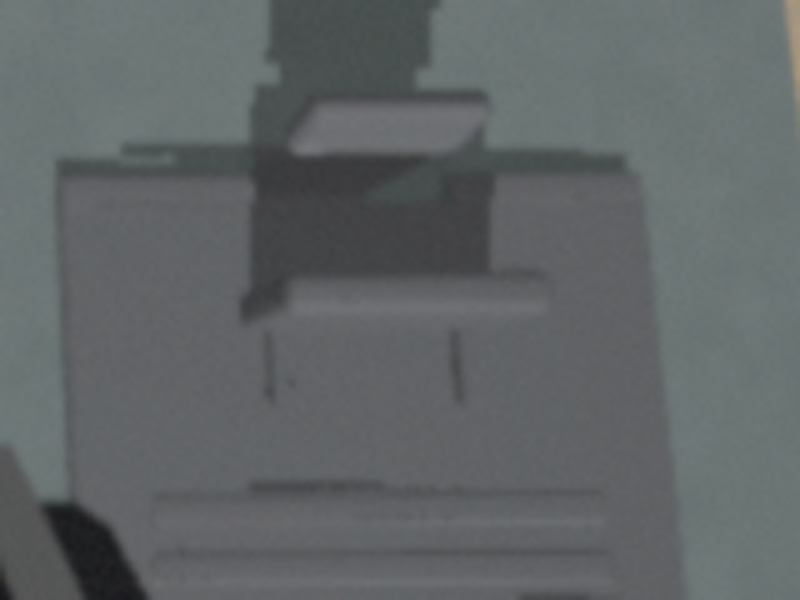

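```bash
python3 - <<'E'
from ext import *
st=monitor.get_state(); print(st['time'],st['eef_pos'],st['tcp_rot'],np.abs(st['dq']).max())
im,c=snap('wrist'); cv2.imwrite('pics/w5.png',im[:,:,::-1]); np.savez('w5.npz',**{k:v for k,v in c.items()})
crop(im,270,220,350,320,6,'pics/w5a.png'); crop(im,380,160,540,280,5,'pics/w5b.png')
th=.070;o=np.array([.6503,.0715]);R=np.array([[np.cos(th),-np.sin(th),0],[np.sin(th),np.cos(th),0],[0,0,1]])
P=np.array([-.0124,-.069,.1196])
for a in (.72,.8236):
  for r in (.057,.060,.065):
    X=R@(P+r*np.array([-np.sin(a),0,np.cos(a)]))+[o[0],o[1],0]; print(a,r,proj(c,X))
# panel points
print(proj(c,R@(np.array([-.0336,-.0884,.1003]))+[o[0],o[1],0]))
E
```

```text
11.7833 [ 5.94351913e-01 -3.61245126e-04  2.35350959e-01] [-0.03212961  0.9987901  -0.00314192  0.03709666] 0.057226162240497584
0.72 0.057 [[315.05537891 257.85572177]]
0.72 0.06 [[315.00757202 256.47679198]]
0.72 0.065 [[314.92506362 254.09689746]]
0.8236 0.057 [[315.07485857 249.25368178]]
0.8236 0.06 [[315.02887287 247.32615259]]
0.8236 0.065 [[314.94966241 244.00595585]]
[[292.38769867 244.85993466]]
```

View pics/w5a.png

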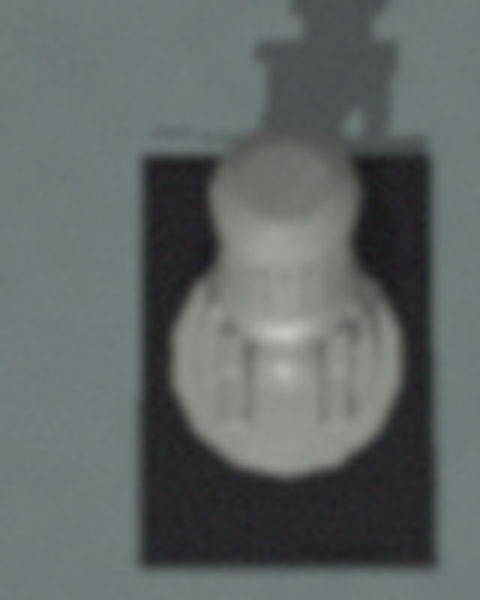

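View pics/w5.png

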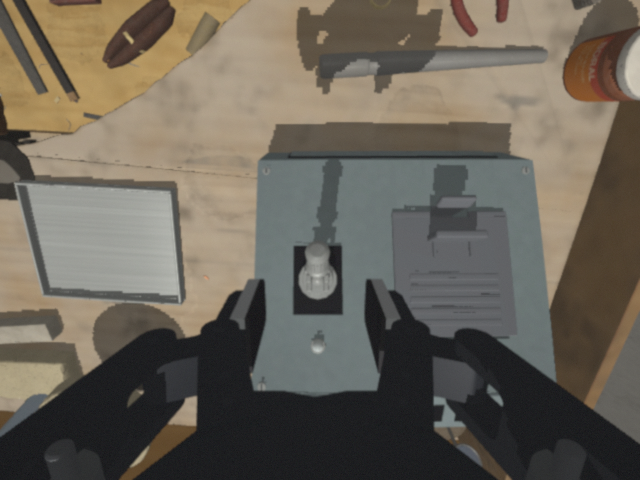

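```bash
python3 - <<'E'
from ext import *
c=dict(np.load('w5.npz')); c['vfov']=float(c['vfov']);c['cx']=float(c['cx']);c['cy']=float(c['cy'])
th=.0724;o=np.array([.6503,.0723]);R=np.array([[np.cos(th),-np.sin(th),0],[np.sin(th),np.cos(th),0],[0,0,1]])
seat=np.array([-.0142,.040,.1115]);P=np.array([.866,0,.5]);N=np.array([-.5,0,.866]);Y=np.array([0,1,0])
W=lambda x,y,z:R@(seat+x*P+y*Y+z*N)+[o[0],o[1],0]
im=cv2.imread('pics/w5.png')
big=cv2.resize(im[160:280,380:540],None,fx=5,fy=5,interpolation=cv2.INTER_CUBIC)
for X,col in [((-.024,.02,.026),(0,0,255)),((-.024,-.02,.026),(0,0,255)),((-.030,.02,.026),(0,255,255)),((-.030,-.02,.026),(0,255,255)),((-.0585,.014,.025),(0,255,0)),((-.0585,-.014,.025),(0,255,0)),((-.0505,.048,.0035),(255,0,0)),((-.0505,-.048,.0035),(255,0,0)),((-.024,-.02,.0035),(255,0,255)),((-.024,.02,.0035),(255,0,255))]:
    u=proj(c,W(*X))[0]; cv2.circle(big,tuple(int(v) for v in ((u-[380,160])*5+2)),3,col,-1); print(X,u.round(1),W(*X).round(4))
cv2.imwrite('pics/w5c.png',big)
E
```

```text
(-0.024, 0.02, 0.026) [487.2 237.6] [0.5981 0.1287 0.122 ]
(-0.024, -0.02, 0.026) [434.6 237.8] [0.601  0.0888 0.122 ]
(-0.03, 0.02, 0.026) [486.5 229.8] [0.5929 0.1283 0.119 ]
(-0.03, -0.02, 0.026) [434.1 230. ] [0.5958 0.0884 0.119 ]
(-0.0585, 0.014, 0.025) [475.  193.8] [0.5692 0.1206 0.1039]
(-0.0585, -0.014, 0.025) [439.1 193.9] [0.5713 0.0926 0.1039]
(-0.0505, 0.048, 0.0035) [504.6 210.3] [0.5844 0.1558 0.0893]
(-0.0505, -0.048, 0.0035) [390.  210.7] [0.5914 0.06   0.0893]
(-0.024, -0.02, 0.0035) [425.4 242.1] [0.6122 0.0896 0.1025]
(-0.024, 0.02, 0.0035) [474.  241.9] [0.6093 0.1295 0.1025]
```

View pics/w5c.png

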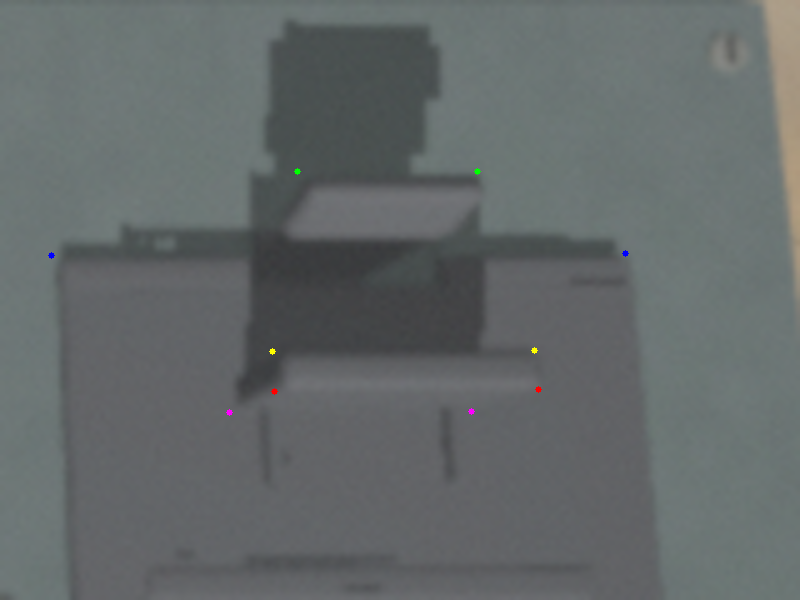

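Emit:
jog_arm([
  [0.004, 0.015, 0, 0],
  [0.004, 0.03, 0, 0],
  [0.002, 0.03, 0, 0.1],
  [0, 0.02, 0, 0.12],
  [0, 0.008, 0, 0.12],
  [0, 0, 0, 0.12],
  [0, 0, 0, 0.12],
  [0, 0, 0, 0.12],
], grip=0.055)

```text
time: 12.5
eef_pos: [0.5709, 0.1116, 0.2196]
tcp_rot: [0.327, 0.945, 0.007, 0.023]
contact_force: [0.7, 0.4, 0.4]
opening: 0.645
```

Emit:
jog_arm([
  [0, 0, 0, 0.12],
  [0, 0, 0, 0.12],
  [0, 0, 0, 0.12],
  [0, 0, 0, 0.12],
  [0, 0, 0, 0.12],
  [0, 0, 0, 0.12],
  [0, 0, 0, 0.08],
  [0, 0, 0, 0],
])

```text
time: 13.17
eef_pos: [0.5584, 0.119, 0.2032]
tcp_rot: [0.683, 0.73, 0.006, 0.007]
contact_force: [-0.2, -0.1, -0.0]
opening: 0.646
```

```bash
cat > st.py <<'E'
from ext import *
from scipy.spatial.transform import Rotation as Ro
st=monitor.get_state(); Rt=Ro.from_quat(st['tcp_rot']).as_matrix()
print('t',round(st['time'],2),'p',st['eef_pos'].round(4),'q6',st['qpos'].round(2),'op',round(st['opening']*85.4,1),'F',st['contact_force'].round(1),'M',st['wrist_torque'].round(2)); print(Rt.round(3))
E
python3 st.py
```

```text
t 13.17 p [0.5584 0.119  0.2032] q6 [ 0.03  0.09  1.88 -0.    1.16 -0.03] op 55.2 F [-0.2 -0.1 -0. ] M [-0.01 -0.01 -0.01]
[[-0.066  0.998  0.018]
 [ 0.998  0.066 -0.001]
 [-0.002  0.018 -1.   ]]
```

Emit:
jog_arm([
  [-0.002, 0.004, 0.003, 0],
  [-0.003, 0.007, 0.006, 0],
  [-0.003, 0.007, 0.008, 0],
  [-0.002, 0.006, 0.008, 0],
  [-0.001, 0.004, 0.006, 0],
  [0, 0.002, 0.004, 0],
  [0, 0.001, 0.002, 0],
  [0, 0, 0, 0],
])

```text
time: 13.83
eef_pos: [0.5911, 0.1103, 0.157]
tcp_rot: [0.68, 0.733, 0.002, 0.003]
contact_force: [-0.5, 0.1, -0.2]
opening: 0.645
```

```bash
python3 st.py; python3 - <<'E'
from ext import *
im,c=snap('wrist'); cv2.imwrite('pics/w6.png',im[:,:,::-1])
im,c=snap('scene'); crop(im,230,100,430,250,4,'pics/s6.png')
E
```

```text
t 13.83 p [0.5911 0.1103 0.157 ] q6 [ 0.02  0.21  1.84 -0.    1.09 -0.06] op 55.1 F [-0.5  0.1 -0.2] M [-0.02  0.03  0.  ]
[[-0.075  0.997  0.008]
 [ 0.997  0.075 -0.001]
 [-0.002  0.008 -1.   ]]
```

View pics/w6.png

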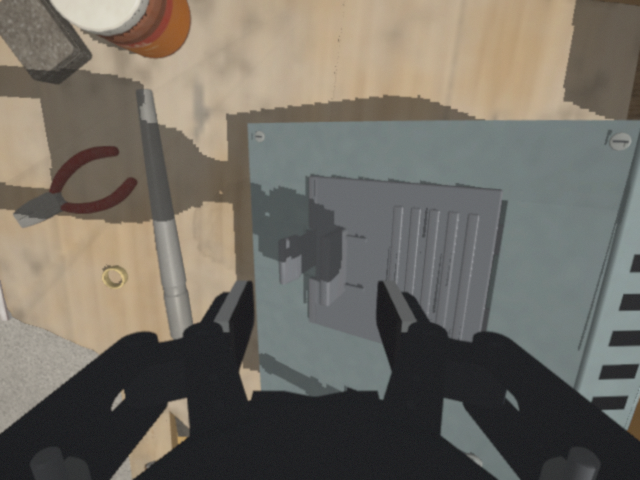

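View pics/s6.png

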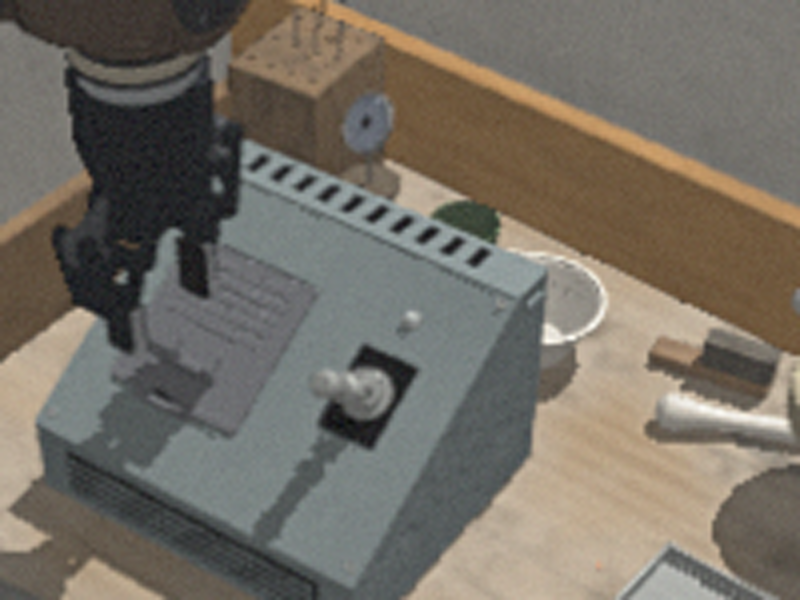

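Emit:
jog_arm([
  [0, 0, 0.003, 0],
  [0, 0, 0.006, 0],
  [0, 0, 0.007, 0],
  [0, 0, 0.006, 0],
  [0, 0, 0.003, 0],
  [0, 0, 0.001, 0],
  [0, 0, 0, 0],
  [0, 0, 0, 0],
], grip=0.046)

```text
time: 14.6
eef_pos: [0.5913, 0.1108, 0.1305]
tcp_rot: [0.68, 0.733, 0.004, 0.005]
contact_force: [-0.3, -0.5, -0.1]
opening: 0.54
```

```bash
python3 st.py; python3 - <<'E'
from ext import *
im,c=snap('wrist'); crop(im,200,200,460,400,3,'pics/w7.png')
E
```

```text
t 14.6 p [0.5913 0.1108 0.1305] q6 [ 0.02  0.24  1.85 -0.    1.04 -0.06] op 46.1 F [-0.3 -0.5 -0.1] M [-0.01  0.02  0.06]
[[-0.076  0.997  0.012]
 [ 0.997  0.076 -0.001]
 [-0.002  0.011 -1.   ]]
```

View pics/w7.png

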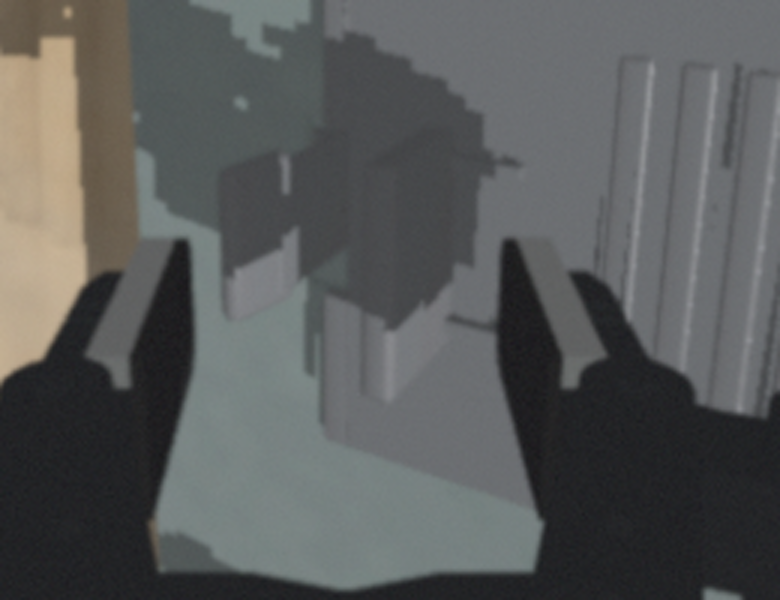

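Emit:
jog_arm([
  [0, 0, 0.003, 0],
  [0, 0, 0.003, 0],
  [0, 0, 0.003, 0],
  [0, 0, 0.003, 0],
  [0, 0, 0.003, 0],
  [0, 0, 0.003, 0],
  [0, 0, 0.003, 0],
  [0, 0, 0.003, 0],
])

```text
time: 15.32
eef_pos: [0.5932, 0.1109, 0.1164]
tcp_rot: [0.679, 0.734, 0.003, 0.005]
contact_force: [-8.7, -0.7, 13.8]
opening: 0.537
```

```bash
python3 st.py
```

```text
t 15.32 p [0.5932 0.1109 0.1164] q6 [ 0.02  0.26  1.86 -0.    1.02 -0.06] op 45.9 F [-8.7 -0.7 13.8] M [-0.18  1.12  0.02]
[[-0.077  0.997  0.011]
 [ 0.997  0.077 -0.002]
 [-0.003  0.011 -1.   ]]
```

Emit:
jog_arm([
  [0, -0.001, -0.001, 0],
  [0, -0.002, 0.0005, 0],
  [0, -0.002, 0.001, 0],
  [0, -0.002, 0.001, 0],
  [0, -0.001, 0.0015, 0],
  [0, -0.001, 0.0015, 0],
  [0, 0, 0.001, 0],
  [0, 0, 0.001, 0],
])

```text
time: 15.98
eef_pos: [0.5853, 0.1102, 0.112]
tcp_rot: [0.679, 0.734, 0.005, 0.007]
contact_force: [-4.5, -0.6, 9.4]
opening: 0.538
```

```bash
python3 st.py; python3 - <<'E'
from ext import *
im,c=snap('wrist'); crop(im,200,200,460,400,3,'pics/w8.png')
im,c=snap('scene'); crop(im,230,140,350,240,6,'pics/s8.png')
E
```

```text
t 15.98 p [0.5853 0.1102 0.112 ] q6 [ 0.02  0.25  1.88 -0.    1.   -0.06] op 45.9 F [-4.5 -0.6  9.4] M [-0.03  0.53  0.07]
[[-0.077  0.997  0.016]
 [ 0.997  0.077 -0.002]
 [-0.003  0.015 -1.   ]]
```

View pics/w8.png

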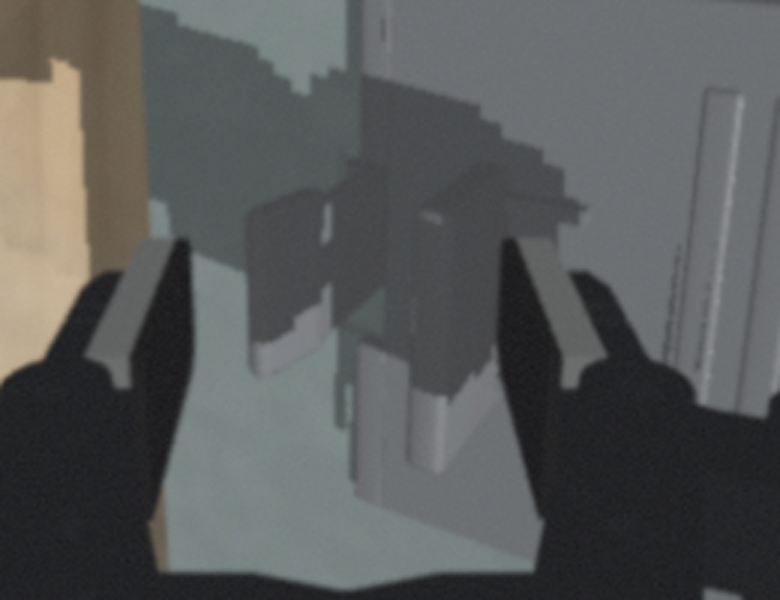

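View pics/s8.png

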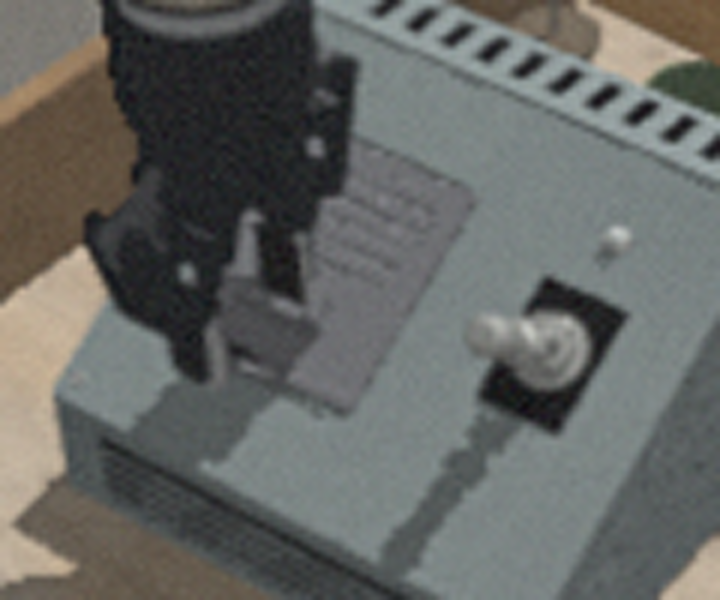

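Emit:
jog_arm([
  [0, 0, 0.0005, 0],
  [0, 0, 0.0005, 0],
  [0, 0, 0.0005, 0],
  [0, 0, 0.0005, 0],
  [0, 0, 0, 0],
  [0, 0, 0, 0],
  [0, 0, 0, 0],
  [0, 0, 0, 0],
], grip=0.0, grip_force=25)

```text
time: 16.75
eef_pos: [0.5977, 0.1108, 0.1244]
tcp_rot: [0.68, 0.733, 0.016, 0.018]
contact_force: [0.0, 0.6, 5.8]
opening: 0.083
```

```bash
python3 st.py; python3 - <<'E'
from ext import *
im,c=snap('wrist'); crop(im,200,200,460,400,3,'pics/w9.png')
im,c=snap('scene'); crop(im,230,140,350,240,6,'pics/s9.png')
E
```

```text
t 16.75 p [0.5977 0.1108 0.1244] q6 [ 0.02  0.24  1.86 -0.    0.99 -0.06] op 7.1 F [0.  0.6 5.8] M [ 0.07 -0.12 -0.06]
[[-0.076  0.996  0.048]
 [ 0.997  0.076 -0.   ]
 [-0.004  0.048 -0.999]]
```

View pics/w9.png

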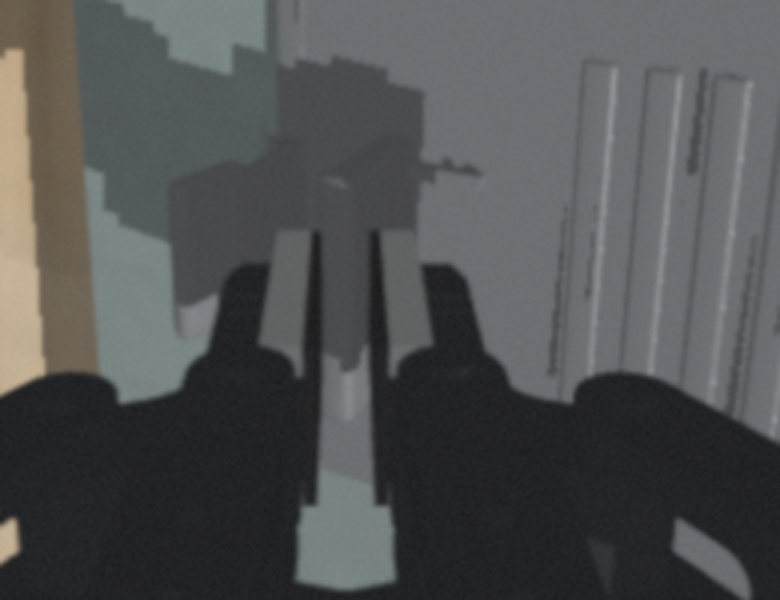

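View pics/s9.png

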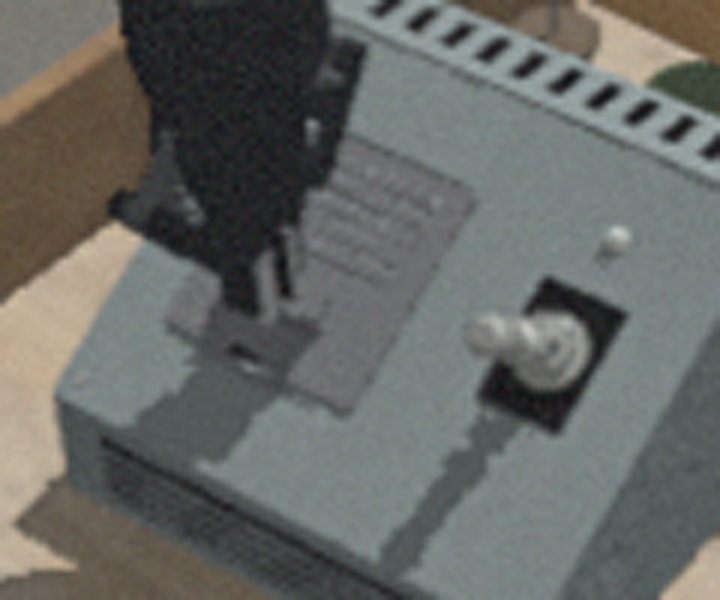

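Emit:
jog_arm([
  [0, 0, 0, 0],
  [0, 0, 0, 0],
  [0, 0, 0.001, 0],
  [0, 0, 0.001, 0],
  [0, 0, 0.001, 0],
  [0, 0, 0.001, 0],
  [0, 0, 0.001, 0],
  [0, 0, 0.001, 0],
], grip_force=70)

```text
time: 17.52
eef_pos: [0.5978, 0.1108, 0.1245]
tcp_rot: [0.679, 0.734, 0.015, 0.017]
contact_force: [-3.2, -0.6, 8.5]
opening: 0.053
```

```bash
python3 st.py
```

```text
t 17.52 p [0.5978 0.1108 0.1245] q6 [ 0.02  0.24  1.86 -0.    0.99 -0.06] op 4.5 F [-3.2 -0.6  8.5] M [ 0.02  0.18 -0.02]
[[-0.077  0.996  0.045]
 [ 0.997  0.077 -0.001]
 [-0.005  0.044 -0.999]]
```

```bash
python3 - <<'E'
from h import *
t=vision.get_calibration('top')
for uv in [(300,90),(300,70),(300,60)]:
    print(uv,onz(t,uv,0).round(3),onz(t,uv,.06).round(3))
E
```

```text
(300, 90) [0.951 0.022 0.   ] [0.922 0.018 0.06 ]
(300, 70) [1.011 0.024 0.   ] [0.979 0.02  0.06 ]
(300, 60) [ 1.041  0.025 -0.   ] [1.008 0.021 0.06 ]
```

Emit:
jog_arm([
  [0, 0, 0, 0],
  [0, 0, 0, 0],
  [0, 0, 0, 0],
  [0, 0, -0.01, 0],
  [0, 0.005, -0.025, 0],
  [0, 0.015, -0.035, 0],
  [0, 0.022, -0.035, 0],
  [0, 0.022, -0.035, 0],
], grip=0.046, grip_force=25)

```text
time: 18.18
eef_pos: [0.644, 0.1159, 0.2519]
tcp_rot: [0.679, 0.734, -0.001, 0.001]
contact_force: [1.0, 0.3, 0.1]
opening: 0.537
```

Emit:
jog_arm([
  [0, 0.02, -0.035, 0],
  [0, 0.02, -0.035, 0],
  [0, 0.02, -0.035, 0],
  [0, 0.02, -0.035, 0],
  [0, 0.02, -0.035, 0],
  [0, 0.02, -0.035, 0],
  [0, 0.02, -0.035, 0],
  [0, 0.02, -0.035, 0],
])

```text
time: 18.85
eef_pos: [0.8016, 0.1297, 0.5394]
tcp_rot: [0.679, 0.734, -0.003, -0.001]
contact_force: [1.5, -0.8, 1.9]
opening: 0.536
```

```bash
python3 st.py
```

```text
t 18.85 p [0.8016 0.1297 0.5394] q6 [ 0.04  0.64  0.57 -0.    1.94 -0.04] op 45.7 F [ 1.5 -0.8  1.9] M [ 0.06 -0.05 -0.  ]
[[-0.078  0.997 -0.006]
 [ 0.997  0.078 -0.003]
 [-0.003 -0.007 -1.   ]]
```

Emit:
jog_arm([
  [0, 0.01, -0.04, 0],
  [0, 0.01, -0.04, 0],
  [0, 0.01, -0.04, 0],
  [0, 0.005, -0.04, 0],
  [0, 0.005, -0.04, 0],
  [0, 0, -0.04, 0],
  [0, 0, -0.04, 0],
  [0, 0, -0.04, 0],
])

```text
time: 19.52
eef_pos: [0.7172, 0.111, 0.7182]
tcp_rot: [0.679, 0.734, 0.015, 0.01]
contact_force: [-0.4, 0.8, -0.2]
opening: 0.537
```

```bash
python3 st.py
```

```text
t 19.52 p [0.7172 0.111  0.7182] q6 [ 0.01  0.64  0.21  0.01  2.25 -0.06] op 45.9 F [-0.4  0.8 -0.2] M [-0.01 -0.01 -0.  ]
[[-0.078  0.996  0.035]
 [ 0.997  0.077  0.009]
 [ 0.006  0.036 -0.999]]
```

Emit:
jog_arm([
  [0, 0.03, -0.04, 0],
  [0, 0.03, -0.04, 0],
  [0, 0.03, -0.04, 0],
  [0, 0.03, -0.04, 0],
  [0, 0.03, -0.04, 0],
  [0, 0.03, -0.04, 0],
  [0, 0.03, -0.04, 0],
  [0, 0.03, -0.04, 0],
])

```text
time: 20.18
eef_pos: [0.6823, 0.0923, 0.7942]
tcp_rot: [0.675, 0.73, 0.083, 0.066]
contact_force: [0.5, -0.0, -0.2]
opening: 0.539
```

```bash
python3 st.py
```

```text
t 20.18 p [0.6823 0.0923 0.7942] q6 [-0.03  0.54  0.21  0.04  2.19 -0.07] op 46.1 F [ 0.5 -0.  -0.2] M [-0.06  0.14  0.04]
[[-0.079  0.975  0.208]
 [ 0.997  0.074  0.031]
 [ 0.015  0.21  -0.978]]
```

Emit:
jog_arm([
  [0, 0.035, -0.035, 0],
  [0, 0.035, -0.035, 0],
  [0, 0.035, -0.035, 0],
  [0, 0.035, -0.035, 0],
  [0, 0.035, -0.035, 0],
  [0, -0.01, 0.03, 0],
  [0, -0.012, 0.04, 0],
  [0, -0.012, 0.04, 0],
])

```text
time: 20.85
eef_pos: [0.6767, 0.0835, 0.7451]
tcp_rot: [0.669, 0.722, 0.134, 0.113]
contact_force: [1.0, 0.3, 1.0]
opening: 0.541
```

```bash
python3 st.py
```

```text
t 20.85 p [0.6767 0.0835 0.7451] q6 [-0.05  0.23  0.76  0.06  1.8  -0.1 ] op 46.2 F [1.  0.3 1. ] M [-0.04  0.11 -0.  ]
[[-0.079  0.936  0.343]
 [ 0.997  0.069  0.043]
 [ 0.017  0.345 -0.938]]
```

Emit:
jog_arm([
  [0.001, -0.019, 0.033, 0],
  [0.001, -0.02, 0.034, 0],
  [0.001, -0.02, 0.034, 0],
  [0.001, -0.02, 0.034, 0],
  [0.001, -0.02, 0.034, 0],
  [0.001, -0.02, 0.034, 0],
  [0.001, -0.02, 0.034, 0],
  [0.001, -0.02, 0.034, 0],
])

```text
time: 21.52
eef_pos: [0.6152, 0.0921, 0.4224]
tcp_rot: [0.669, 0.721, 0.139, 0.117]
contact_force: [1.1, 0.3, 0.4]
opening: 0.539
```

```bash
cat >> st.py <<'E'
import sys
if len(sys.argv)>3:
    tg=np.array(list(map(float,sys.argv[1:4]))); print('delta tool',(Rt.T@(tg-st['eef_pos'])).round(4))
E
python3 st.py .5697 .1064 .165
```

```text
t 21.52 p [0.6152 0.0921 0.4224] q6 [-0.04 -0.1   1.7   0.06  1.18 -0.12] op 46.0 F [1.1 0.3 0.4] M [ 0.02  0.11 -0.03]
[[-0.078  0.932  0.355]
 [ 0.997  0.067  0.044]
 [ 0.017  0.357 -0.934]]
delta tool [ 0.0133 -0.1334  0.2249]
```

Emit:
jog_arm([
  [0.002, -0.02, 0.034, 0],
  [0.002, -0.02, 0.034, 0],
  [0.002, -0.02, 0.034, 0],
  [0.002, -0.02, 0.034, 0],
  [0.002, -0.017, 0.03, 0],
  [0.002, -0.012, 0.02, 0],
  [0.001, -0.006, 0.01, 0],
  [0, -0.002, 0.004, 0],
])

```text
time: 22.18
eef_pos: [0.5644, 0.1065, 0.1729]
tcp_rot: [0.67, 0.721, 0.136, 0.113]
contact_force: [-0.8, 0.5, -0.6]
opening: 0.54
```

```bash
python3 st.py .5697 .1064 .165;python3 - <<'E'
from ext import *
im,c=snap('wrist'); cv2.imwrite('pics/w10.png',im[:,:,::-1])
E
```

```text
t 22.18 p [0.5644 0.1065 0.1729] q6 [-0.01 -0.03  2.09  0.07  0.73 -0.13] op 46.1 F [-0.8  0.5 -0.6] M [0.01 0.15 0.  ]
[[-0.076  0.936  0.345]
 [ 0.997  0.064  0.045]
 [ 0.02   0.347 -0.938]]
delta tool [-0.0006  0.0022  0.0092]
```

View pics/w10.png

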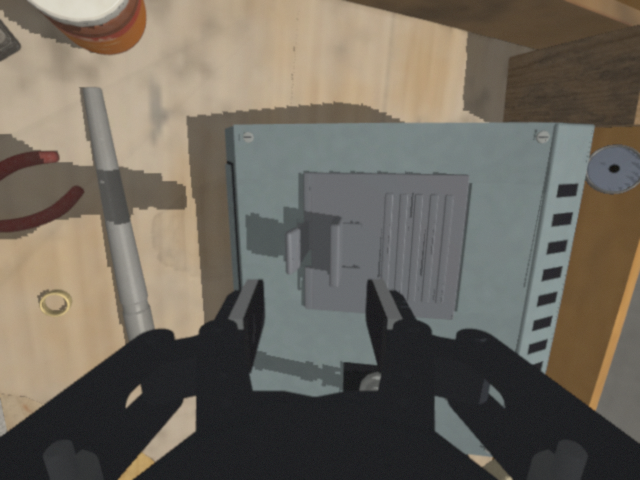

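```bash
python3 st.py .5903 .109 .1088
```

```text
t 22.23 p [0.5641 0.1065 0.1724] q6 [-0.01 -0.03  2.09  0.07  0.73 -0.13] op 46.0 F [ 0.1 -0.5 -1. ] M [-0.03  0.24  0.02]
[[-0.076  0.936  0.344]
 [ 0.997  0.064  0.045]
 [ 0.02   0.346 -0.938]]
delta tool [-0.0007  0.0027  0.0688]
```

Go 50 mm, then look.

Emit:
jog_arm([
  [0, 0.001, 0.005, 0],
  [0, 0.001, 0.009, 0],
  [0, 0.001, 0.011, 0],
  [0, 0, 0.011, 0],
  [0, 0, 0.008, 0],
  [0, 0, 0.004, 0],
  [0, 0, 0.001, 0],
  [0, 0, 0, 0],
])

```text
time: 22.9
eef_pos: [0.5922, 0.1084, 0.13]
tcp_rot: [0.67, 0.72, 0.14, 0.117]
contact_force: [0.5, -0.2, -0.5]
opening: 0.535
```

```bash
python3 st.py .5903 .109 .1088;python3 - <<'E'
from ext import *
im,c=snap('wrist'); crop(im,180,180,440,380,3,'pics/w11.png')
E
```

```text
t 22.9 p [0.5922 0.1084 0.13  ] q6 [-0.01  0.09  2.06  0.08  0.63 -0.13] op 45.7 F [ 0.5 -0.2 -0.5] M [0.01 0.18 0.01]
[[-0.075  0.931  0.356]
 [ 0.997  0.063  0.044]
 [ 0.019  0.358 -0.933]]
delta tool [ 0.0004 -0.0093  0.0191]
```

View pics/w11.png

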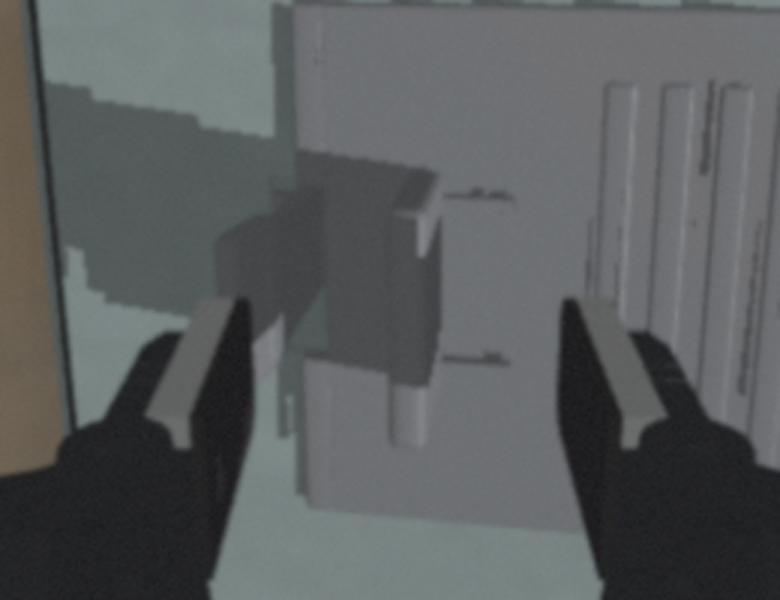

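Emit:
jog_arm([
  [0, -0.003, 0, 0],
  [0, -0.004, 0, 0],
  [0, -0.003, 0.001, 0],
  [0, -0.0015, 0.002, 0],
  [0, -0.001, 0.002, 0],
  [0, -0.0005, 0.002, 0],
  [0, 0, 0.001, 0],
  [0, 0, 0, 0],
])

```text
time: 23.62
eef_pos: [0.5819, 0.108, 0.1186]
tcp_rot: [0.67, 0.719, 0.141, 0.118]
contact_force: [-0.1, 0.3, -0.7]
opening: 0.536
```

```bash
python3 st.py .5903 .109 .1088;python3 - <<'E'
from ext import *
im,c=snap('wrist'); crop(im,180,180,440,380,3,'pics/w12.png')
E
```

```text
t 23.62 p [0.5819 0.108  0.1186] q6 [-0.01  0.08  2.09  0.08  0.6  -0.14] op 45.8 F [-0.1  0.3 -0.7] M [-0.03  0.21 -0.03]
[[-0.075  0.93   0.359]
 [ 0.997  0.063  0.044]
 [ 0.019  0.361 -0.932]]
delta tool [0.0002 0.0043 0.0122]
```

View pics/w12.png

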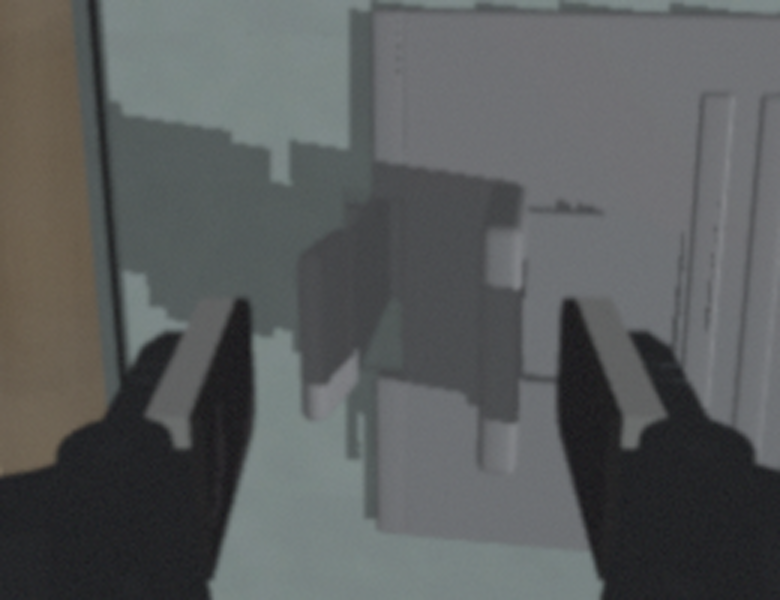

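Emit:
jog_arm([
  [0, 0, 0.002, 0],
  [0, 0.0005, 0.003, 0],
  [0, 0.0005, 0.003, 0],
  [0, 0, 0.002, 0],
  [0, 0, 0.001, 0],
  [0, 0, 0, 0],
  [0, 0, 0, 0],
  [0, 0, 0, 0],
])

```text
time: 24.33
eef_pos: [0.5879, 0.1085, 0.1076]
tcp_rot: [0.67, 0.719, 0.141, 0.118]
contact_force: [0.1, 0.6, 0.3]
opening: 0.538
```

```bash
python3 st.py .5903 .109 .1088
```

```text
t 24.33 p [0.5879 0.1085 0.1076] q6 [-0.01  0.11  2.08  0.08  0.58 -0.14] op 46.0 F [0.1 0.6 0.3] M [-0.1   0.18 -0.01]
[[-0.075  0.93   0.359]
 [ 0.997  0.063  0.044]
 [ 0.019  0.361 -0.932]]
delta tool [ 0.0003  0.0027 -0.0002]
```

Emit:
jog_arm([
  [0, 0.001, 0.001, 0],
  [0, 0, 0, 0],
  [0, 0, 0, 0],
  [0, 0, 0, 0],
  [0, 0, 0, 0],
  [0, 0, 0, 0],
  [0, 0, 0, 0],
  [0, 0, 0, 0],
], grip=0.0, grip_force=30)

```text
time: 25.0
eef_pos: [0.5936, 0.1089, 0.1115]
tcp_rot: [0.669, 0.718, 0.146, 0.123]
contact_force: [0.3, -0.5, -0.2]
opening: 0.256
```

```bash
python3 st.py;python3 - <<'E'
from ext import *
im,c=snap('wrist'); crop(im,180,180,440,380,3,'pics/w13.png')
E
```

```text
t 25.0 p [0.5936 0.1089 0.1115] q6 [-0.01  0.11  2.08  0.09  0.57 -0.14] op 21.8 F [ 0.3 -0.5 -0.2] M [0.05 0.06 0.02]
[[-0.075  0.925  0.372]
 [ 0.997  0.063  0.045]
 [ 0.018  0.374 -0.927]]
```

View pics/w13.png

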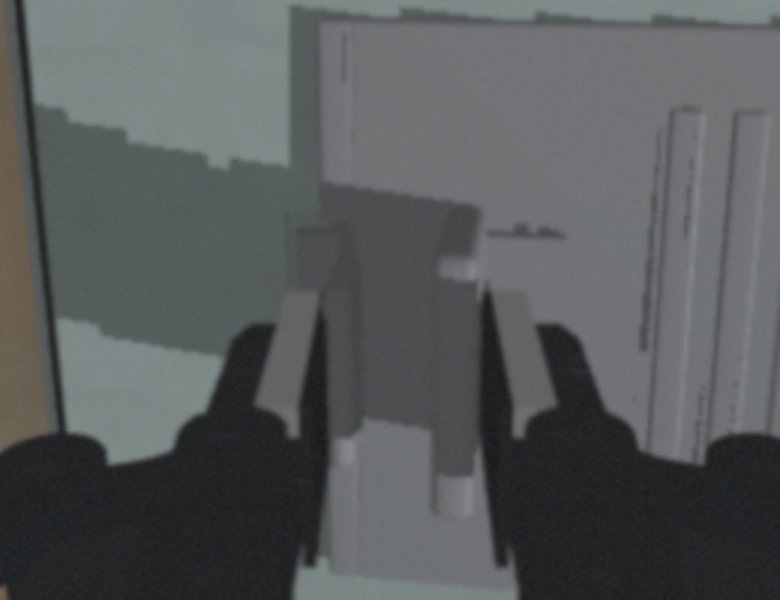

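Emit:
jog_arm([
  [0, 0.0002, -0.0015, 0],
  [0, 0.0003, -0.002, 0],
  [0, 0.0003, -0.0025, 0],
  [0, 0.0004, -0.003, 0],
  [0, 0.0005, -0.003, 0],
  [0, 0.0005, -0.002, 0],
  [0, 0.0003, -0.001, 0],
  [0, 0, 0, 0],
], grip_force=35)

```text
time: 25.72
eef_pos: [0.5879, 0.1082, 0.1238]
tcp_rot: [0.67, 0.719, 0.143, 0.121]
contact_force: [5.8, 1.5, -5.9]
opening: 0.244
```

```bash
python3 st.py;python3 - <<'E'
from ext import *
im,c=snap('scene'); crop(im,230,140,350,240,6,'pics/s14.png')
E
```

```text
t 25.72 p [0.5879 0.1082 0.1238] q6 [-0.01  0.08  2.08  0.08  0.61 -0.14] op 20.8 F [ 5.8  1.5 -5.9] M [0.03 0.2  0.08]
[[-0.074  0.928  0.365]
 [ 0.997  0.062  0.045]
 [ 0.019  0.367 -0.93 ]]
```

View pics/s14.png

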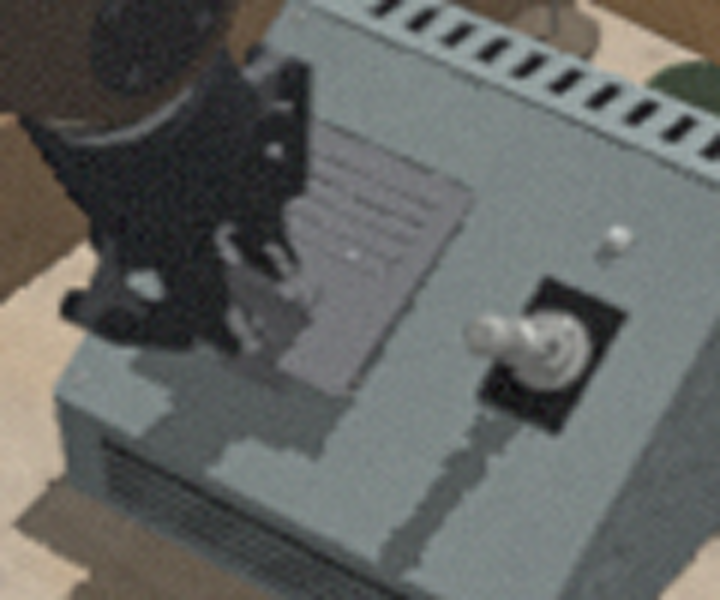

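Emit:
jog_arm([
  [0, 0.0015, -0.0015, 0],
  [0, 0.0015, -0.0025, 0],
  [0, 0.0015, -0.003, 0],
  [0, 0.0015, -0.003, 0],
  [0, 0.0012, -0.003, 0],
  [0, 0.001, -0.002, 0],
  [0, 0.0005, -0.001, 0],
  [0, 0, 0, 0],
])

```text
time: 26.43
eef_pos: [0.586, 0.1078, 0.1321]
tcp_rot: [0.671, 0.719, 0.138, 0.115]
contact_force: [8.1, 0.5, -7.9]
opening: 0.239
```

```bash
python3 st.py;python3 - <<'E'
from ext import *
im,c=snap('scene'); crop(im,230,140,350,240,6,'pics/s15.png')
im,c=snap('wrist'); cv2.imwrite('pics/w15.png',im[:,:,::-1])
E
```

```text
t 26.43 p [0.586  0.1078 0.1321] q6 [-0.01  0.07  2.07  0.08  0.64 -0.13] op 20.4 F [ 8.1  0.5 -7.9] M [0.05 0.32 0.03]
[[-0.073  0.934  0.35 ]
 [ 0.997  0.061  0.045]
 [ 0.021  0.352 -0.936]]
```

View pics/s15.png

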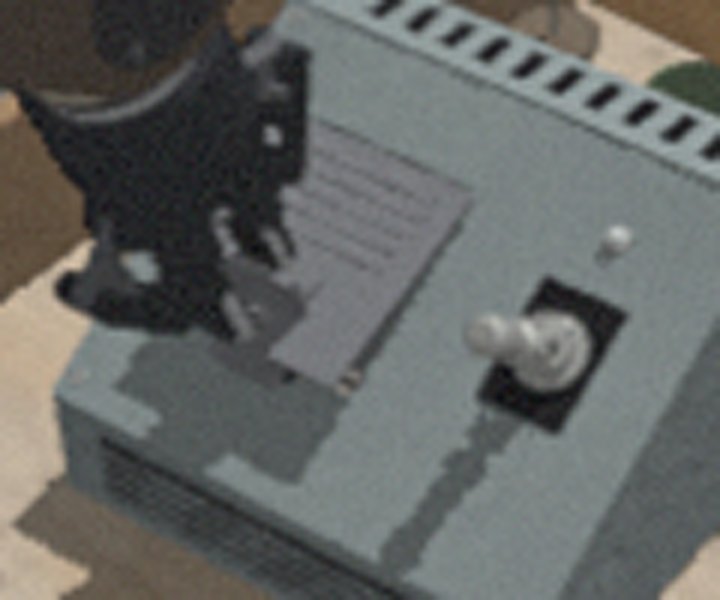

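View pics/w15.png

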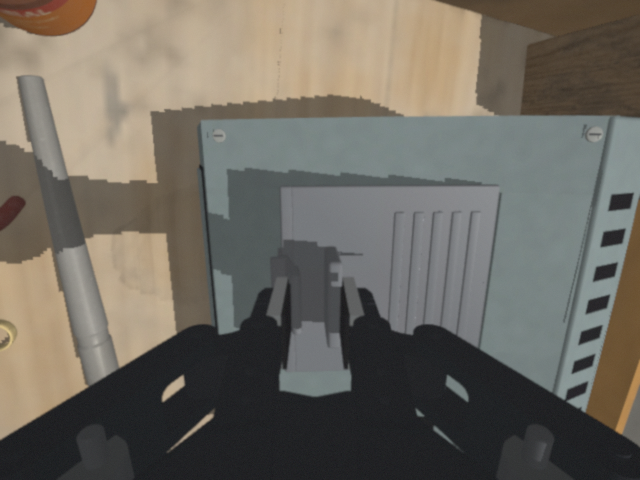

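Emit:
jog_arm([
  [0, 0.002, -0.002, 0],
  [0, 0.002, -0.002, 0],
  [0, 0.002, -0.002, 0],
  [0, 0.002, -0.002, 0],
  [0, 0.002, -0.002, 0],
  [0, 0.001, -0.002, 0],
  [0, 0.0005, -0.001, 0],
  [0, 0, 0, 0],
])

```text
time: 27.2
eef_pos: [0.5834, 0.1078, 0.1337]
tcp_rot: [0.673, 0.721, 0.128, 0.103]
contact_force: [-1.1, 0.5, -1.0]
opening: 0.243
```

```bash
python3 st.py
```

```text
t 27.2 p [0.5834 0.1078 0.1337] q6 [-0.01  0.07  2.06  0.08  0.68 -0.13] op 20.8 F [-1.1  0.5 -1. ] M [-0.06  0.28 -0.01]
[[-0.072  0.944  0.321]
 [ 0.997  0.061  0.045]
 [ 0.023  0.323 -0.946]]
```

```bash
python3 - <<'E'
from ext import *
im,c=snap('scene'); crop(im,230,140,350,240,6,'pics/s16.png')
im,c=snap('wrist'); cv2.imwrite('pics/w16.png',im[:,:,::-1])
E
```

```text
(no output)
```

View pics/s16.png

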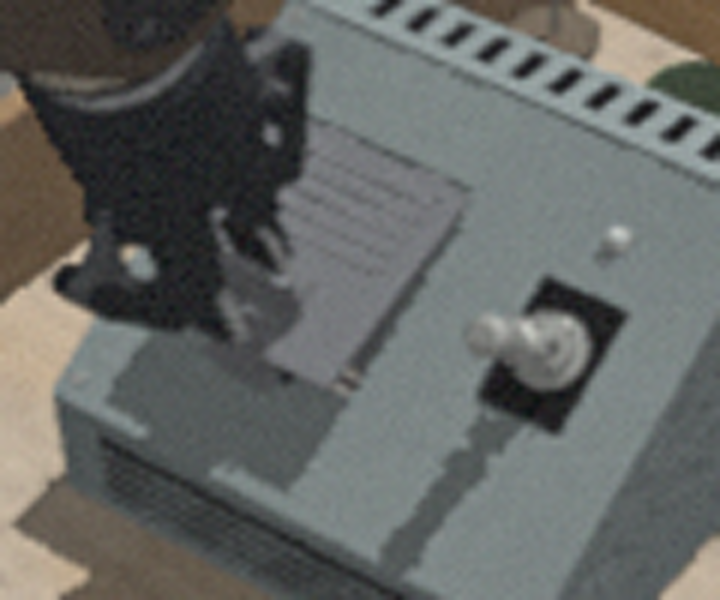

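View pics/w16.png

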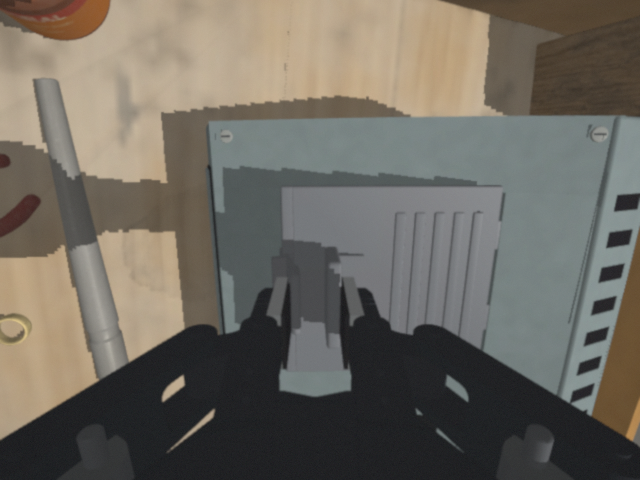

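Emit:
jog_arm([
  [0, 0.002, -0.002, 0],
  [0, 0.002, -0.0025, 0],
  [0, 0.002, -0.0025, 0],
  [0, 0.002, -0.0025, 0],
  [0, 0.001, -0.002, 0],
  [0, 0.001, -0.002, 0],
  [0, 0.0005, -0.001, 0],
  [0, 0, 0, 0],
])

```text
time: 27.97
eef_pos: [0.585, 0.108, 0.1513]
tcp_rot: [0.673, 0.722, 0.124, 0.099]
contact_force: [-1.9, 0.3, -3.4]
opening: 0.242
```

```bash
python3 st.py;python3 - <<'E'
from ext import *
im,c=snap('scene'); crop(im,230,140,350,240,6,'pics/s17.png')
im,c=snap('wrist'); cv2.imwrite('pics/w17.png',im[:,:,::-1])
E
```

```text
t 27.97 p [0.585  0.108  0.1513] q6 [-0.01  0.06  2.04  0.07  0.73 -0.12] op 20.7 F [-1.9  0.3 -3.4] M [-0.13  0.9   0.02]
[[-0.074  0.948  0.31 ]
 [ 0.997  0.063  0.045]
 [ 0.023  0.312 -0.95 ]]
```

View pics/s17.png

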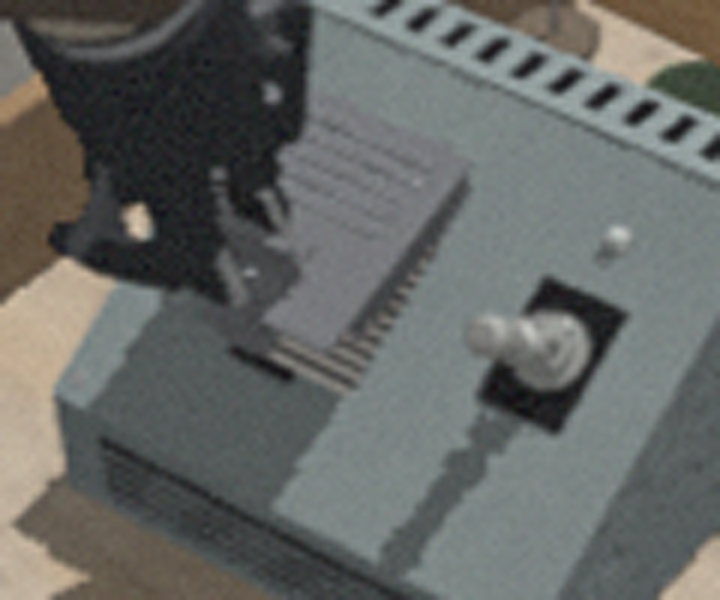

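View pics/w17.png

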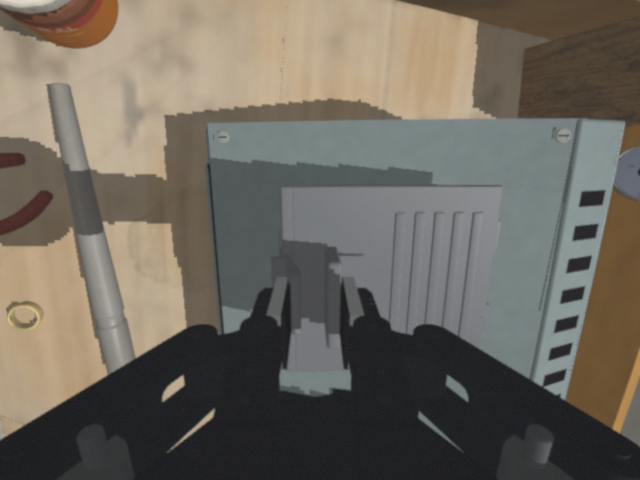

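Emit:
jog_arm([
  [0, -0.004, -0.004, 0],
  [0, -0.006, -0.006, 0],
  [0, -0.006, -0.01, 0],
  [0, -0.007, -0.015, 0],
  [0, -0.008, -0.02, 0],
  [0, -0.008, -0.025, 0],
  [0, -0.008, -0.025, 0],
  [0, -0.008, -0.02, 0],
])

```text
time: 28.73
eef_pos: [0.4955, 0.0983, 0.2626]
tcp_rot: [0.673, 0.719, 0.134, 0.109]
contact_force: [0.9, -0.9, -0.4]
opening: 0.243
```

```bash
python3 st.py;python3 - <<'E'
from ext import *
im,c=snap('scene'); crop(im,170,60,430,260,3,'pics/s18.png')
a=cv2.imread('pics/top0.png')[:,:,::-1]; crop(a,345,150,485,230,5.5,'pics/t2.png')
im,c=snap('wrist'); cv2.imwrite('pics/w18.png',im[:,:,::-1])
E
```

```text
t 28.73 p [0.4955 0.0983 0.2626] q6 [-0.03 -0.3   2.15  0.07  0.95 -0.13] op 20.7 F [ 0.9 -0.9 -0.4] M [-0.05  0.24  0.  ]
[[-0.071  0.939  0.337]
 [ 0.997  0.059  0.045]
 [ 0.023  0.34  -0.94 ]]
```

View pics/s18.png

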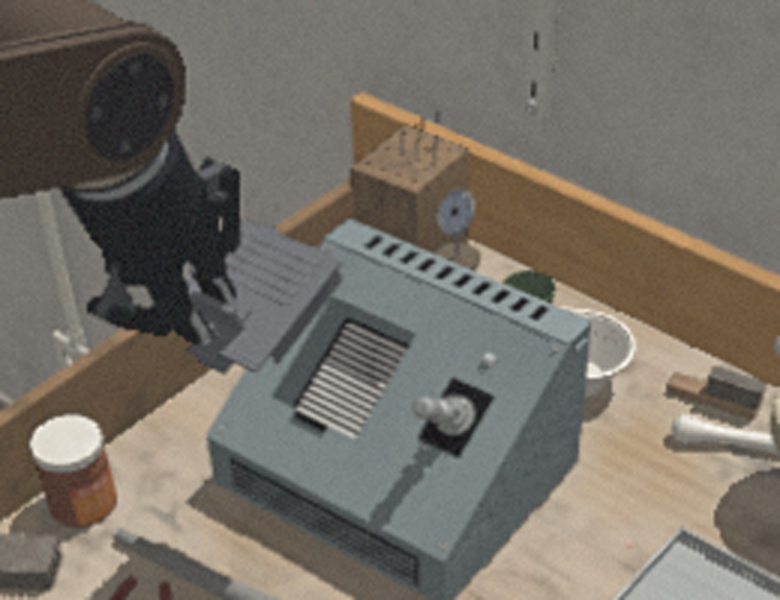

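View pics/t2.png

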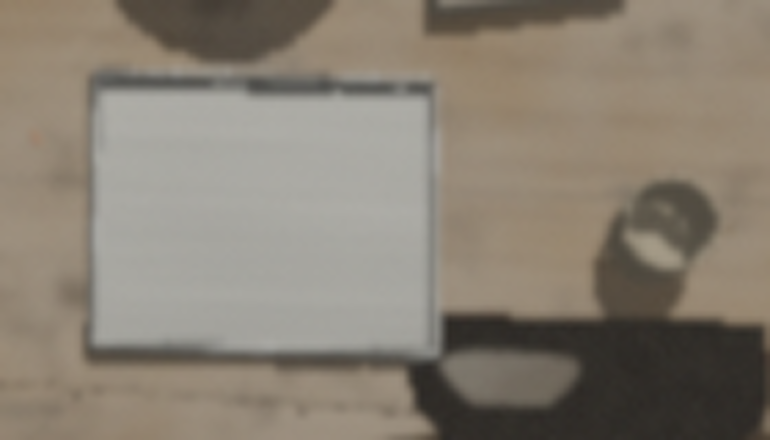

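View pics/w18.png

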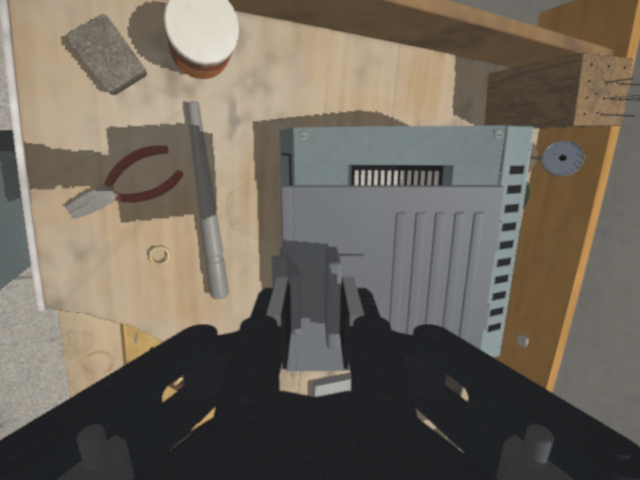

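```bash
python3 - <<'E'
from ext import *
t=vision.get_calibration('top');T=lambda x,y:(345+(x+.5)/5.5-.5,150+(y+.5)/5.5-.5)
for n,p in dict(UL=(92,76),UR=(434,80),LR=(441,358),LL=(88,357)).items(): print(n,onz(t,T(*p),.014).round(4))
a=cv2.imread('pics/w18.png')[:,:,::-1]; crop(a,270,170,530,370,3,'pics/w18a.png')
E
```

```text
UL [ 0.739  -0.1533  0.014 ]
UR [ 0.7429 -0.3221  0.014 ]
LR [ 0.6031 -0.3254  0.014 ]
LL [ 0.5981 -0.1541  0.014 ]
```

View pics/w18a.png

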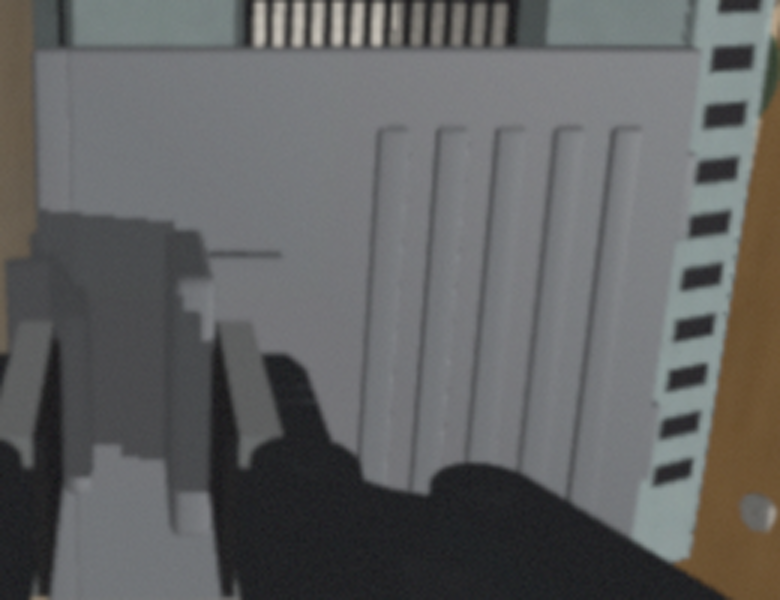

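Emit:
jog_arm([
  [-0.01, -0.02, -0.008, 0],
  [-0.01, -0.03, -0.012, 0],
  [-0.01, -0.035, -0.013, 0],
  [-0.01, -0.035, -0.013, 0],
  [-0.01, -0.035, -0.013, 0],
  [-0.01, -0.035, -0.013, 0],
  [-0.01, -0.035, -0.013, 0],
  [-0.01, -0.035, -0.013, 0],
])

```text
time: 29.5
eef_pos: [0.3195, -0.0046, 0.2595]
tcp_rot: [0.672, 0.725, 0.121, 0.096]
contact_force: [1.0, -0.4, -1.9]
opening: 0.244
```

```bash
python3 st.py
```

```text
t 29.5 p [ 0.3195 -0.0046  0.2595] q6 [-0.48 -0.9   2.48  0.19  1.3  -0.59] op 20.8 F [ 1.  -0.4 -1.9] M [-0.03  0.25  0.04]
[[-0.079  0.95   0.303]
 [ 0.997  0.068  0.046]
 [ 0.023  0.305 -0.952]]
```

Emit:
jog_arm([
  [0, -0.039, -0.013, 0],
  [0, -0.039, -0.013, 0],
  [0, -0.039, -0.013, 0],
  [0, -0.039, -0.012, 0],
  [0, -0.039, -0.01, 0],
  [0, -0.039, -0.008, 0],
  [0, -0.039, -0.006, 0],
  [0, -0.039, -0.005, 0],
])

```text
time: 30.17
eef_pos: [0.2497, -0.109, 0.2521]
tcp_rot: [0.673, 0.734, 0.085, 0.031]
contact_force: [0.1, 0.1, -2.2]
opening: 0.243
```

```bash
python3 st.py
```

```text
t 30.17 p [ 0.2497 -0.109   0.2521] q6 [-0.97 -0.89  2.48  0.18  1.53 -1.06] op 20.8 F [ 0.1  0.1 -2.2] M [-0.1   0.06 -0.04]
[[-0.091  0.983  0.159]
 [ 0.993  0.079  0.084]
 [ 0.07   0.166 -0.984]]
```

Emit:
jog_arm([
  [0.03, 0, 0, 0],
  [0.039, 0.003, 0, 0],
  [0.039, 0.003, 0, 0],
  [0.039, 0.003, 0, 0],
  [0.039, 0, 0, 0],
  [0.03, -0.01, 0, 0],
  [0.01, -0.025, -0.004, 0],
  [-0.01, -0.035, -0.004, 0],
])

```text
time: 30.83
eef_pos: [0.2654, 0.096, 0.2552]
tcp_rot: [0.704, 0.706, 0.067, 0.026]
contact_force: [-0.1, -0.1, -0.9]
opening: 0.243
```

```bash
python3 st.py
```

```text
t 30.83 p [0.2654 0.096  0.2552] q6 [-0.08 -0.9   2.48  0.07  1.43 -0.09] op 20.7 F [-0.1 -0.1 -0.9] M [-0.05  0.1  -0.02]
[[-0.006  0.991  0.132]
 [ 0.998 -0.002  0.058]
 [ 0.058  0.132 -0.99 ]]
```

Emit:
jog_arm([
  [-0.016, -0.036, -0.004, 0],
  [-0.016, -0.036, -0.004, 0],
  [-0.016, -0.036, -0.004, 0],
  [-0.016, -0.036, -0.004, 0],
  [-0.016, -0.036, -0.004, 0],
  [-0.016, -0.036, -0.003, 0],
  [-0.016, -0.036, -0.002, 0],
  [0, 0, 0, 0],
])

```text
time: 31.5
eef_pos: [0.241, 0.0253, 0.2476]
tcp_rot: [0.71, 0.704, -0.003, -0.016]
contact_force: [0.5, -0.0, -0.8]
opening: 0.244
```

```bash
python3 st.py
```

```text
t 31.5 p [0.241  0.0253 0.2476] q6 [-0.33 -0.89  2.48  0.01  1.58 -0.33] op 20.8 F [ 0.5 -0.  -0.8] M [ 0.01 -0.04  0.05]
[[ 0.007  1.    -0.026]
 [ 1.    -0.007  0.018]
 [ 0.018 -0.026 -0.999]]
```

Emit:
jog_arm([
  [-0.01, 0.015, 0, 0],
  [-0.02, 0.03, 0.002, 0],
  [-0.022, 0.033, 0.003, 0],
  [-0.022, 0.033, 0.003, 0],
  [-0.022, 0.033, 0.003, 0],
  [-0.022, 0.033, 0.003, 0],
  [-0.022, 0.033, 0.003, 0],
  [-0.022, 0.033, 0.003, 0],
])

```text
time: 32.17
eef_pos: [0.4842, -0.158, 0.2165]
tcp_rot: [0.719, 0.694, 0.0, -0.012]
contact_force: [-0.8, 0.5, -0.5]
opening: 0.245
```

```bash
python3 st.py .632 -.2387 .15
```

```text
t 32.17 p [ 0.4842 -0.158   0.2165] q6 [-0.52 -0.05  1.99  0.01  1.22 -0.49] op 21.0 F [-0.8  0.5 -0.5] M [-0.07  0.02  0.02]
[[ 0.035  0.999 -0.017]
 [ 0.999 -0.035  0.018]
 [ 0.018 -0.017 -1.   ]]
delta tool [-0.0766  0.1517  0.0626]
```

Emit:
jog_arm([
  [-0.015, 0.03, 0.006, -0.02],
  [-0.015, 0.03, 0.008, -0.02],
  [-0.015, 0.027, 0.01, -0.01],
  [-0.012, 0.022, 0.01, 0],
  [-0.008, 0.014, 0.009, 0],
  [-0.004, 0.006, 0.006, 0],
  [-0.001, 0.002, 0.003, 0],
  [0, 0, 0, 0],
])

```text
time: 32.83
eef_pos: [0.6189, -0.2553, 0.1469]
tcp_rot: [0.711, 0.703, 0.0, -0.015]
contact_force: [-0.1, 0.1, -1.9]
opening: 0.241
```

```bash
python3 st.py .632 -.2387 .08; python3 - <<'E'
from ext import *
im,c=snap('scene'); crop(im,300,150,560,350,3,'pics/s20.png')
im,c=snap('wrist'); cv2.imwrite('pics/w20.png',im[:,:,::-1])
E
```

```text
t 32.83 p [ 0.6189 -0.2553  0.1469] q6 [-0.55  0.37  1.65  0.01  1.15 -0.54] op 20.6 F [-0.1  0.1 -1.9] M [-0.01  0.03  0.02]
[[ 0.012  1.    -0.02 ]
 [ 1.    -0.012  0.022]
 [ 0.022 -0.021 -1.   ]]
delta tool [0.0153 0.0143 0.067 ]
```

View pics/s20.png

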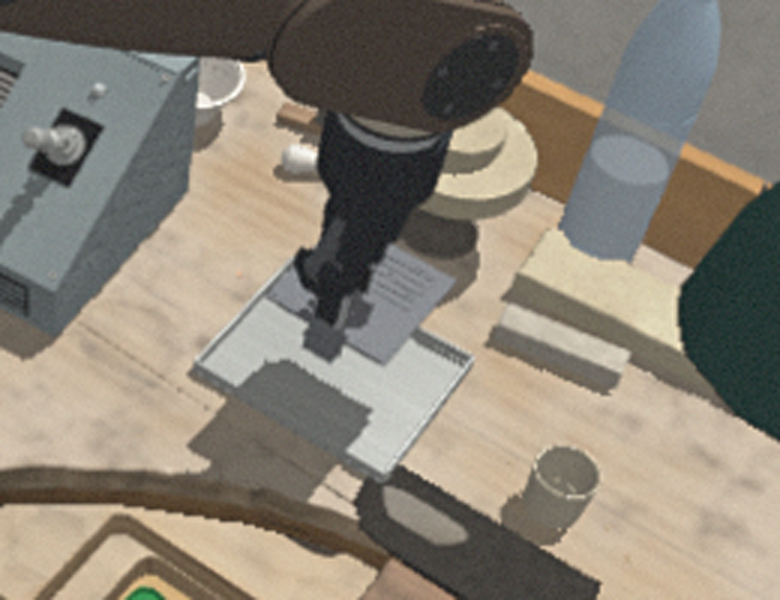

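View pics/w20.png

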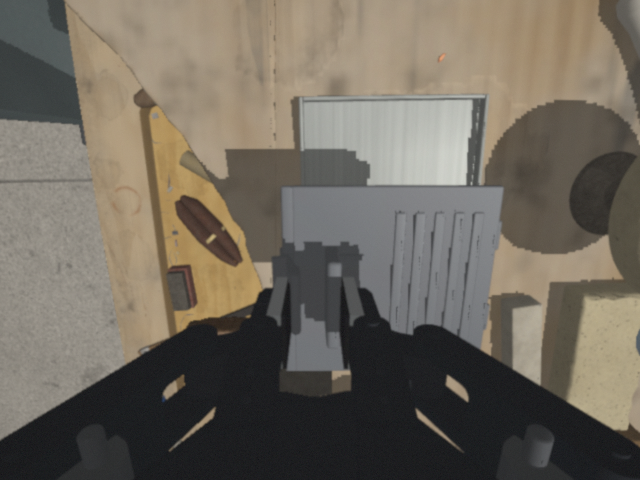

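```bash
python3 - <<'E'
from ext import *
c=vision.get_calibration('wrist')
for u in [(299,96),(487,95)]: print(onz(c,u,.014).round(4))
# cover plate top corners, height guess
zc=.1469-.0155
a,b=onz(c,(282.5,186.5),zc),onz(c,(502.5,186.5),zc); print(a,b,np.linalg.norm(a-b))
E
```

```text
[ 0.6062 -0.1534  0.014 ]
[ 0.7444 -0.1537  0.014 ]
[ 0.60538001 -0.20564077  0.1314    ] [ 0.70200203 -0.20622589  0.1314    ] 0.09662379056616442
```

```bash
python3 - <<'E'
from ext import *
c=vision.get_calibration('wrist'); st=monitor.get_state()
for zc in (.122,.1244,.127):
    a,b=onz(c,(282.5,186.5),zc),onz(c,(502.5,186.5),zc); print(zc,a.round(4),b.round(4),np.linalg.norm(a-b).round(4),'centre-TCP',((a+b)/2-[0,.048,0]-st['eef_pos']).round(4))
E
```

```text
0.122 [ 0.6043 -0.2068  0.122 ] [ 0.707  -0.2074  0.122 ] 0.1027 centre-TCP [ 0.0369 -0.0006 -0.0261]
0.1244 [ 0.6046 -0.2065  0.1244] [ 0.7057 -0.2071  0.1244] 0.1011 centre-TCP [ 0.0364 -0.0003 -0.0237]
0.127 [ 0.6049 -0.2062  0.127 ] [ 0.7043 -0.2068  0.127 ] 0.0995 centre-TCP [ 0.0359  0.0001 -0.0211]
```

Emit:
jog_arm([
  [0.003, 0.003, 0.005, 0],
  [0.004, 0.004, 0.01, 0],
  [0.004, 0.004, 0.012, 0],
  [0.003, 0.003, 0.012, 0],
  [0.002, 0.002, 0.011, 0],
  [0.001, 0.001, 0.008, 0],
  [0, 0, 0.004, 0],
  [0, 0, 0.001, 0],
])

```text
time: 33.6
eef_pos: [0.6354, -0.2323, 0.0811]
tcp_rot: [0.71, 0.704, 0.001, -0.013]
contact_force: [-0.9, -0.0, -0.8]
opening: 0.243
```

```bash
python3 st.py .6366 -.2384 .056; python3 - <<'E'
from ext import *
im,c=snap('scene'); crop(im,340,190,500,340,4,'pics/s21.png')
im,c=snap('wrist'); cv2.imwrite('pics/w21.png',im[:,:,::-1])
for u in [(0,0)]: pass
np.savez('w21.npz',**c)
E
```

```text
t 33.6 p [ 0.6354 -0.2323  0.0811] q6 [-0.5   0.46  1.66  0.01  1.04 -0.5 ] op 20.8 F [-0.9 -0.  -0.8] M [0.01 0.03 0.02]
[[ 0.01   1.    -0.018]
 [ 1.    -0.009  0.021]
 [ 0.02  -0.018 -1.   ]]
delta tool [-0.0066  0.0017  0.0249]
```

View pics/s21.png

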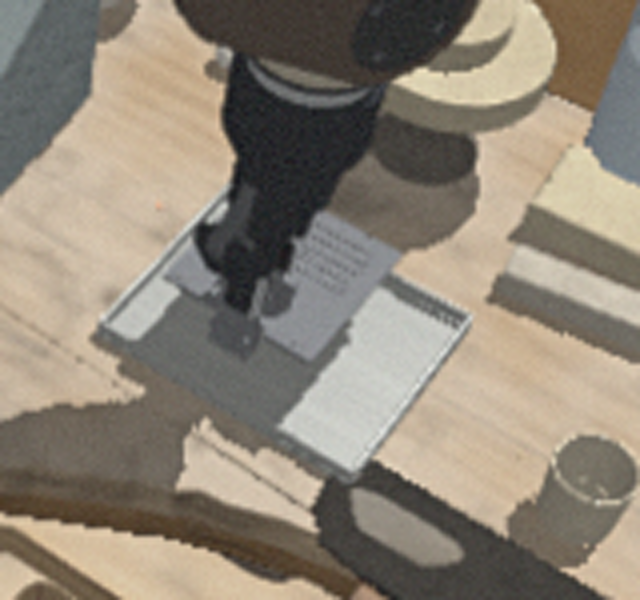

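View pics/w21.png

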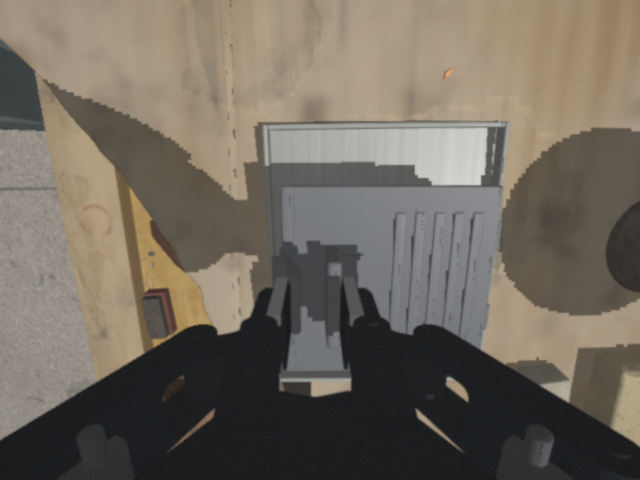

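```bash
python3 - <<'E'
from ext import *
c=vision.get_calibration('wrist'); st=monitor.get_state()
for u in [(264,124),(507,123)]: print(onz(c,u,.014).round(4))
z=st['eef_pos'][2]-.0237
a,b=onz(c,(282.5,186.5),z),onz(c,(502.5,186.5),z);print(a.round(4),b.round(4))
E
```

```text
[ 0.6072 -0.1546  0.014 ]
[ 0.7444 -0.1549  0.014 ]
[ 0.6215 -0.1846  0.0582] [ 0.7227 -0.1852  0.0582]
```

Emit:
jog_arm([
  [-0.001, 0.001, 0.002, 0],
  [-0.002, 0.001, 0.004, 0],
  [-0.001, 0.001, 0.004, 0],
  [-0.001, 0, 0.004, 0],
  [0, 0, 0.003, 0],
  [0, 0, 0.002, 0],
  [0, 0, 0.001, 0],
  [0, 0, 0, 0],
])

```text
time: 34.37
eef_pos: [0.64, -0.2401, 0.0627]
tcp_rot: [0.711, 0.703, 0.002, -0.01]
contact_force: [0.0, 0.6, -1.8]
opening: 0.244
```

```bash
python3 st.py .639 -.2384 .054
```

```text
t 34.37 p [ 0.64   -0.2401  0.0627] q6 [-0.51  0.5   1.65  0.01  1.01 -0.5 ] op 20.8 F [ 0.   0.6 -1.8] M [ 0.   -0.02  0.04]
[[ 0.011  1.    -0.012]
 [ 1.    -0.011  0.017]
 [ 0.017 -0.012 -1.   ]]
delta tool [ 0.0015 -0.0009  0.0088]
```

Emit:
jog_arm([
  [0, 0, 0.001, 0],
  [0, 0, 0.002, 0],
  [0, 0, 0.002, 0],
  [0, 0, 0.0015, 0],
  [0, 0, 0.001, 0],
  [0, 0, 0.001, 0],
  [0, 0, 0.001, 0],
  [0, 0, 0, 0],
])

```text
time: 35.03
eef_pos: [0.6401, -0.2397, 0.0526]
tcp_rot: [0.711, 0.703, 0.002, -0.01]
contact_force: [0.1, 0.2, -1.1]
opening: 0.243
```

```bash
python3 st.py
```

```text
t 35.03 p [ 0.6401 -0.2397  0.0526] q6 [-0.51  0.51  1.65  0.01  1.   -0.5 ] op 20.7 F [ 0.1  0.2 -1.1] M [ 0.01  0.   -0.03]
[[ 0.011  1.    -0.011]
 [ 1.    -0.011  0.017]
 [ 0.017 -0.012 -1.   ]]
```

Not touching yet; continue slowly.

Emit:
jog_arm([
  [0, 0, 0.001, 0],
  [0, 0, 0.001, 0],
  [0, 0, 0.001, 0],
  [0, 0, 0.001, 0],
  [0, 0, 0.001, 0],
  [0, 0, 0.001, 0],
  [0, 0, 0, 0],
  [0, 0, 0, 0],
])

```text
time: 35.7
eef_pos: [0.6413, -0.2405, 0.0503]
tcp_rot: [0.711, 0.703, 0.002, -0.008]
contact_force: [-1.7, 0.9, 1.7]
opening: 0.245
```

```bash
python3 st.py; python3 - <<'E'
from ext import *
im,c=snap('scene'); crop(im,340,190,500,340,4,'pics/s22.png')
im,c=snap('wrist'); cv2.imwrite('pics/w22.png',im[:,:,::-1])
E
```

```text
t 35.7 p [ 0.6413 -0.2405  0.0503] q6 [-0.51  0.51  1.65  0.01  0.99 -0.51] op 20.9 F [-1.7  0.9  1.7] M [ 0.04  0.07 -0.  ]
[[ 0.011  1.    -0.008]
 [ 1.    -0.01   0.015]
 [ 0.015 -0.008 -1.   ]]
```

View pics/s22.png

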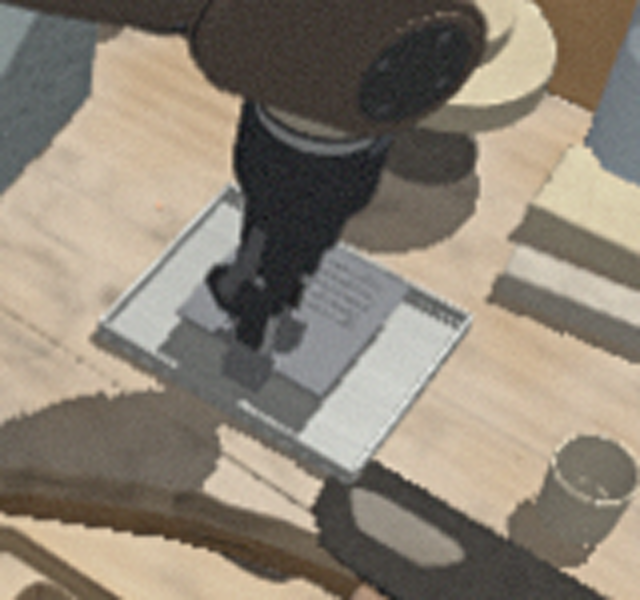

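View pics/w22.png

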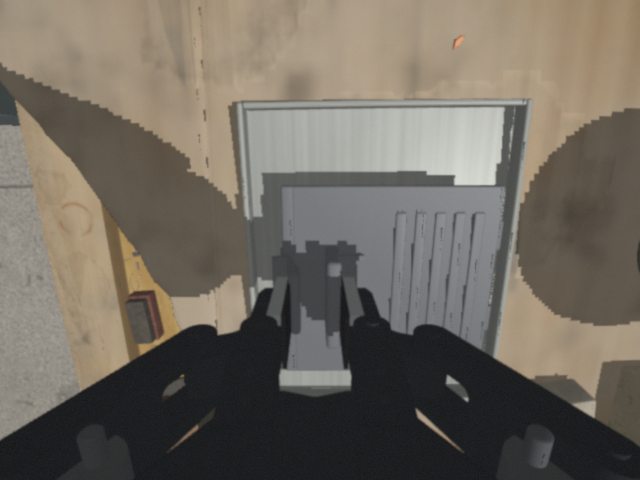

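Emit:
jog_arm([
  [0, 0, 0.001, 0],
  [0, 0, 0.001, 0],
  [0, 0, 0.001, 0],
  [0, 0, 0.001, 0],
  [0, 0, 0, 0],
  [0, 0, 0, 0],
  [0, 0, 0, 0],
  [0, 0, 0, 0],
])

```text
time: 36.47
eef_pos: [0.6416, -0.2407, 0.049]
tcp_rot: [0.711, 0.703, 0.002, -0.009]
contact_force: [-2.6, 0.8, 3.9]
opening: 0.24
```

```bash
python3 st.py
```

```text
t 36.47 p [ 0.6416 -0.2407  0.049 ] q6 [-0.51  0.52  1.65  0.01  0.99 -0.51] op 20.5 F [-2.6  0.8  3.9] M [0.15 0.14 0.07]
[[ 0.01   1.    -0.009]
 [ 1.    -0.01   0.015]
 [ 0.015 -0.009 -1.   ]]
```

Emit:
jog_arm([
  [0, 0, 0, 0],
  [0, 0, 0, 0],
  [0, 0, 0, 0],
  [0, 0, 0, 0],
  [0, 0, 0, 0],
  [0, 0, 0, 0],
  [0, 0, 0, 0],
  [0, 0, 0, 0],
], grip=0.046)

```text
time: 37.13
eef_pos: [0.6412, -0.2403, 0.0458]
tcp_rot: [0.711, 0.703, 0.002, -0.009]
contact_force: [-0.1, -0.2, 0.5]
opening: 0.541
```

```bash
python3 st.py; python3 - <<'E'
from ext import *
im,c=snap('wrist'); crop(im,200,80,540,380,2.3,'pics/w23.png')
E
```

```text
t 37.13 p [ 0.6412 -0.2403  0.0458] q6 [-0.51  0.52  1.65  0.01  0.99 -0.51] op 46.2 F [-0.1 -0.2  0.5] M [-0.03  0.01  0.02]
[[ 0.011  1.    -0.01 ]
 [ 1.    -0.011  0.016]
 [ 0.016 -0.01  -1.   ]]
```

View pics/w23.png

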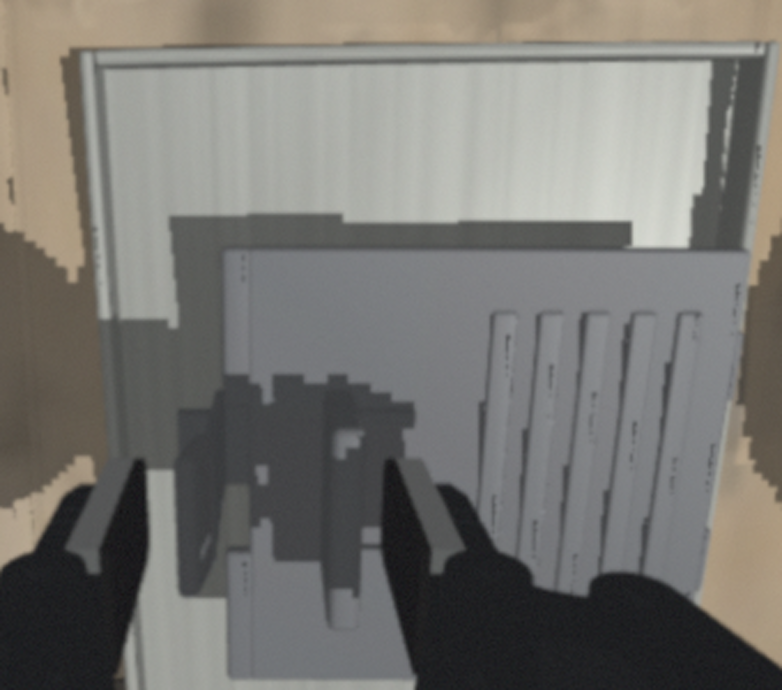

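Emit:
jog_arm([
  [0, 0, -0.002, 0],
  [0, 0, -0.004, 0],
  [0, 0, -0.008, 0],
  [0, 0, -0.015, 0],
  [0, 0, -0.025, 0],
  [0, 0, -0.035, 0],
  [0, -0.01, -0.035, 0],
  [0, -0.01, -0.02, 0],
])

```text
time: 37.85
eef_pos: [0.6204, -0.2409, 0.194]
tcp_rot: [0.711, 0.703, 0.001, -0.014]
contact_force: [0.3, -0.3, 1.1]
opening: 0.543
```

Emit:
jog_arm([
  [0, -0.025, -0.01, 0],
  [0, -0.03, 0, 0],
  [0, -0.03, 0, 0],
  [0, -0.02, 0, 0],
  [0, -0.01, 0, 0],
  [0, 0, 0, 0],
  [0, 0, 0, 0],
  [0, 0, 0, 0],
])

```text
time: 38.52
eef_pos: [0.5064, -0.2434, 0.2319]
tcp_rot: [0.71, 0.704, 0.005, 0.004]
contact_force: [-0.2, 0.5, 0.1]
opening: 0.536
```

```bash
python3 st.py; python3 - <<'E'
from ext import *
im,c=snap('wrist'); cv2.imwrite('pics/w24.png',im[:,:,::-1]); np.savez('w24.npz',**c)
im,c=snap('scene'); crop(im,340,200,500,320,5,'pics/s24.png'); 
im,c=snap('top'); cv2.imwrite('pics/t24.png',im[:,:,::-1])
E
```

```text
t 38.52 p [ 0.5064 -0.2434  0.2319] q6 [-0.63  0.04  1.87  0.01  1.22 -0.63] op 45.7 F [-0.2  0.5  0.1] M [ 0.02 -0.03 -0.01]
[[ 0.01   1.     0.013]
 [ 1.    -0.01   0.   ]
 [ 0.     0.013 -1.   ]]
```

View pics/w24.png

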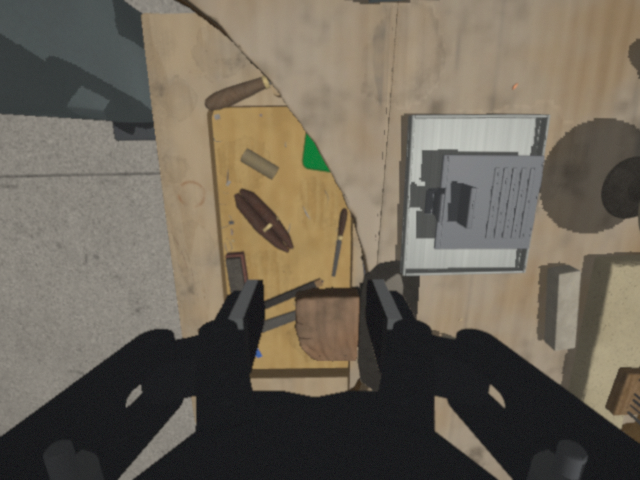

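View pics/s24.png

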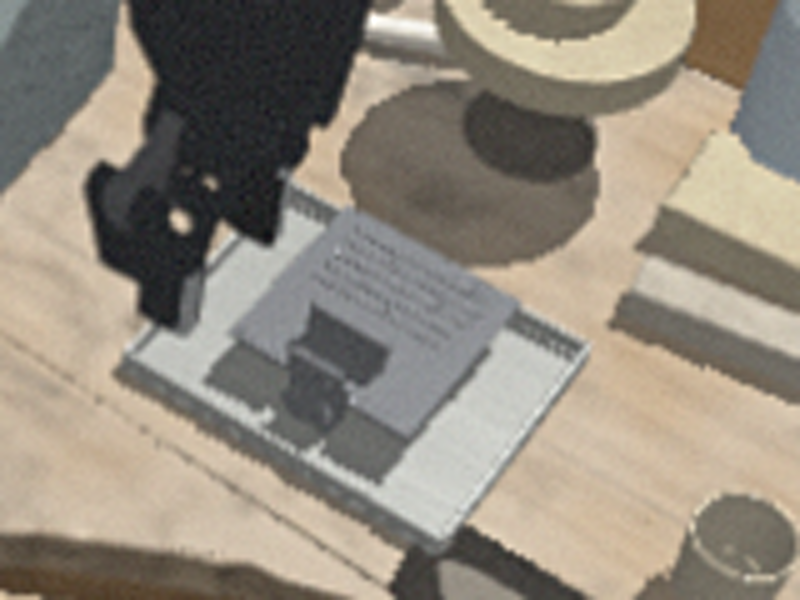

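View pics/t24.png

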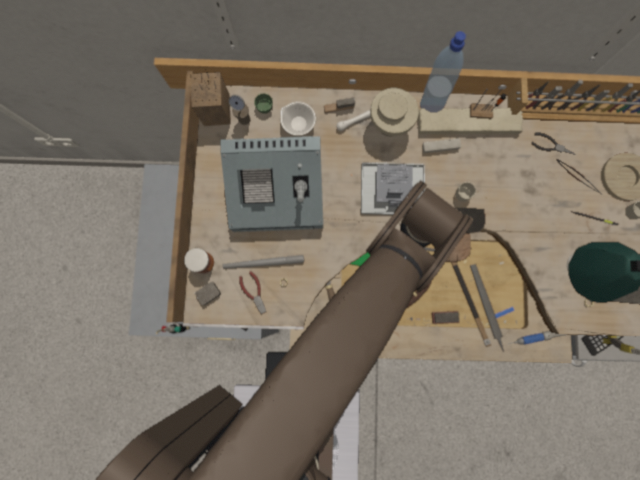

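```bash
python3 - <<'E'
from ext import *
a=cv2.imread('pics/w24.png')[:,:,::-1]; crop(a,395,105,555,285,3.3,'pics/w24a.png')
a=cv2.imread('pics/t24.png')[:,:,::-1]; crop(a,350,150,440,230,8,'pics/t24a.png')
E
```

```text
(no output)
```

View pics/w24a.png

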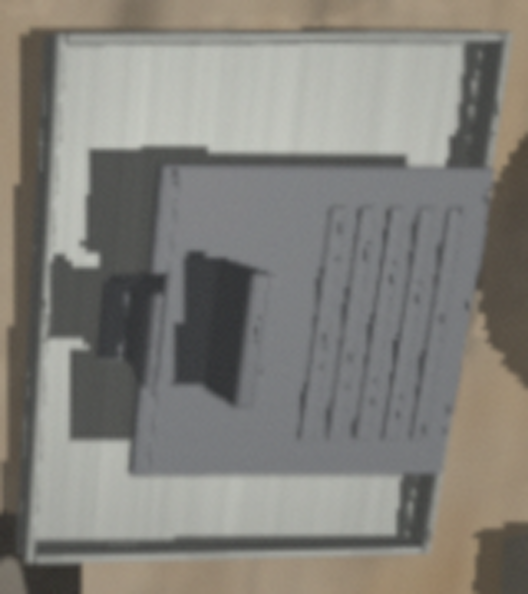

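View pics/t24a.png

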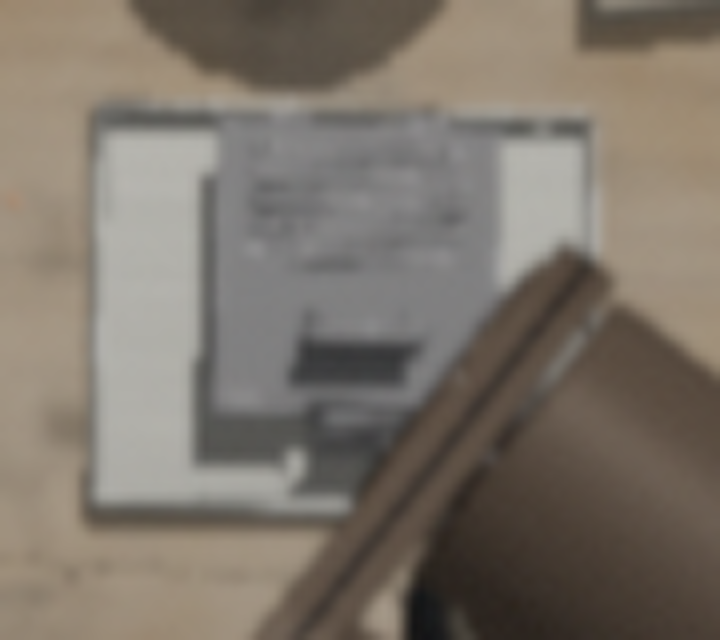

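```bash
python3 - <<'E'
from ext import *
w=dict(np.load('w24.npz'));w={k:(float(v) if v.ndim==0 else v) for k,v in w.items()}
t=vision.get_calibration('top')
W=lambda x,y:(395+(x+.5)/3.3-.5,105+(y+.5)/3.3-.5);T=lambda x,y:(350+(x+.5)/8-.5,150+(y+.5)/8-.5)
wp=[(163,167),(488,170),(440,472),(133,472)]
for p in wp: print('w plate z.0305',onz(w,W(*p),.0305).round(4))
for p in [(57,35),(506,35),(428,550),(27,560)]: print('w tray',onz(w,W(*p),.014).round(4))
for p in [(212,411),(217,113),(497,113)]: print('t plate',onz(t,T(*p),.0305).round(4))
for p in [(92,515),(96,108),(592,118)]: print('t tray',onz(t,T(*p),.014).round(4))
for a,b in [(wp[0],(212,411)),(wp[1],(217,113)),(wp[2],(497,113))]: print('tri',*tri(w,W(*a),t,T(*b)))
print('tri tray',*tri(w,W(57,35),t,T(92,515)),*tri(w,W(506,35),t,T(96,108)))
E
```

```text
w plate z.0305 [ 0.6349 -0.1926  0.0305]
w plate z.0305 [ 0.7331 -0.1936  0.0305]
w plate z.0305 [ 0.7338 -0.2879  0.0305]
w plate z.0305 [ 0.6342 -0.2864  0.0305]
w tray [ 0.606  -0.1549  0.014 ]
w tray [ 0.7433 -0.1546  0.014 ]
w tray [ 0.7457 -0.3217  0.014 ]
w tray [ 0.6073 -0.3228  0.014 ]
t plate [ 0.6325 -0.1931  0.0305]
t plate [ 0.7344 -0.1933  0.0305]
t plate [ 0.7378 -0.2871  0.0305]
t tray [ 0.5996 -0.1553  0.014 ]
t tray [ 0.74   -0.1539  0.014 ]
t tray [ 0.7424 -0.3223  0.014 ]
tri [ 0.62880151 -0.19158732  0.04623045] 0.00016009487633738227
tri [ 0.73567526 -0.19375663  0.02666925] 0.00022446510872481355
tri [ 0.73984403 -0.28960377  0.02241771] 0.00240974418986786
tri tray [ 0.59658496 -0.15494834  0.03917809] 0.0049926924786741446 [ 0.73796147 -0.1542106   0.02134261] 0.001689506733710613
```

```bash
python3 - <<'E'
from ext import *
a=cv2.imread('pics/top0.png').astype(int);b=cv2.imread('pics/t24.png').astype(int)
for n,(x0,y0,x1,y1) in dict(jar=(180,245,220,280),box=(190,280,225,310),cup=(450,178,482,212)).items():
    d=np.abs(a-b)[y0:y1,x0:x1].max(2); print(n,d.mean().round(1),(d>40).sum())
im=b.astype(np.uint8)[:,:,::-1]; crop(im,285,160,325,215,10,'pics/t24b.png')
E
```

```text
jar 7.2 0
box 7.2 0
cup 8.1 5
```

View pics/t24b.png

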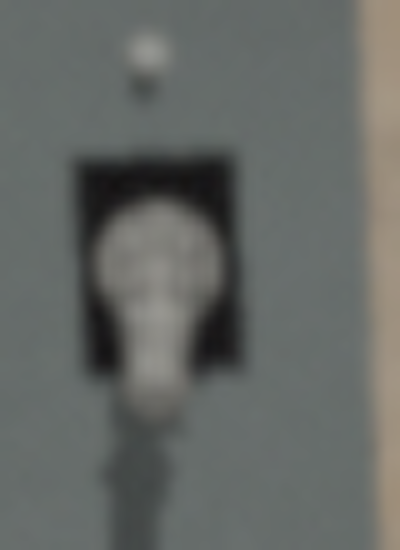

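The toggle is off, the bystanders have not moved, and the cover is in the tray. I am handing the job in.

```bash
python3 -c "
from plant import workorder,monitor
print(workorder.sign_off()); print(monitor.get_state()['time'])"
```

```text
the job is handed in; nothing more can be done
None
the job is handed in; nothing more can be done
```

I handed the job in at about 38.7 s. The extractor is switched off and the filter cover lies flat, grip side up, in the steel tray.

- **Toggle:** I drew the cap out about 8 mm, swung the lever to the off end and let the cap drop. The cap tip then lay within about 1.5 pixels of where the down-and-locked position should appear. The last top picture still shows the lever down.
- **Cover:** The first pinch, with the tool vertical, slipped over the snap tab and closed on the rib alone. I tilted the tool about 0.35 rad by pushing against the arm's reach limit, and the second pinch pressed the tab fully. I swung the cover up, drew it off, levelled the tool again and lowered the cover until it touched the tray floor, with about 4 N contact, before opening the fingers.

**Last checks:**
- **Position:** The cover's plate lies inside the tray walls in both views. It sits off centre towards +x, with 3 to 8 mm left to that wall depending on the view.
- **Flatness:** The height triangulated from the two views is unreliable here, because the tray's own rim came out up to 25 mm too high. I judged flatness from the contact height (somewhat lower than predicted), the nearly level tool and the pictures.
- **Bystanders:** The jar, box and cup show no change against the first picture.
- **Robot:** It stood clear of everything when I signed off.

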